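# Repack the knee set's spacer block and shims: square the stack, lock it in its tin

### The arm

A 6-joint arm with a two-finger parallel gripper is mounted at the origin on a cart in front of the work surface, level with it; the furniture and walls round the work are solid. World frame = base frame: x ahead of the robot, y to its left, z up, the work surface at z = 0. Lengths are in m, angles in rad, forces in N, time in s.
With the tool pointing down it reaches from about 0.35 to 0.775 m from the base axis. Payload 7.3 kg.
Tool frame: the origin (TCP) lies midway between the tips of the shut fingers; the grasp point (between the pads) lies 19 mm behind it (robot.tcp_to_grasp is the distance from the TCP to the grasp point, in m); z points along the fingers, y is the line along which they close (so a half turn about z gives the same grasp; the last joint's range is limited). The gripper opens to 92 mm and grips with 3 to 60 N. Pads are 19 mm wide; open, the fingers measure 130 mm over their backs; the gripper's body (75 mm by 190 mm) begins 47 mm behind the grasp point.
Start: joints at [1.115, 0.342, 1.524, -0, 1.275, -0.146], TCP at [0.16, 0.5, 0.227] pointing down, gripper open.
Joint ranges: [-2.53, 2.53], [-0.77, 2.02], [0.04, 2.7], [-1, 4.14], [0.28, 2.66], [-3.11, 3.11]. Speed limits (rad/s): [2.57, 2.57, 3.14, 3.14, 3.14, 3.14].

### API

Orientations are given as [roll, pitch, yaw] about the fixed x, y, z axes, in that order (R = Rz(yaw) Ry(pitch) Rx(roll)).
In Python, from cell import readout, cams, ticket, robot gives the robot as it stands. The module is installed in compiled form; this text tells all that it offers.
- The arm moves only by the tool jog_arm, never from a script. Its argument "plan" is a list of rows, each a list of 5 numbers: the shift along the world's x, y, z each as a share of 0.08 m, from -1 to 1, then the turn about the world's z as a share of 90 degrees, from -1 to 1, then the opening, from -1 (shut) to 1 (fully open). A call has 1 to 12 rows; each row is the pose to reach, as a shift and turn from the pose commanded when the call began; what a row does not reach only later rows make up. A row lasts 1/10 s, in which the tool goes at most 50 mm and 8.59 degrees, less where a joint would pass 70% of its speed; a pose out of reach is approached as far as the arm can. A call with a number of a shift or a turn outside -1 to 1 is refused whole. A call with a gripper value outside its range is refused whole. The fingers move at their own pace and stop on an object; "squeeze" is the grip in N (left out, the last holds). Time passes only in rows, so rows that repeat a pose let the fingers close. It gives the time, the measured TCP pose, the force, the opening and the grip force at its end, in the units of the state.
- readout.observe(): the state, without advancing time (a new reading comes with each control period).
- cams.read_camera(name): name is "scene" or "top" or "wrist"; returns the picture (480x640x3 uint8, blue, green, red); there is no depth.
- cams.calibration(name): a dict with "K" (3x3 intrinsics, pixels), "world_from_camera" (4x4, takes a point from camera to world coordinates). Camera axes: x right, y down, z forward; pixel columns grow to the right and rows downward; lengths in m; the calibration is good to about 2 mm. A picture is of the moment at which its call begins: read the wrist's pose just before it. calibration takes no time and is no camera call; for the wrist camera it gives the pose at the moment of the call.
- ticket.hand_in(): hands the job in; it is judged then, once.
The state is a dict: "time": time; "qpos": joint angles; "qvel": joint speeds; "joint_efforts": joint torques, N m; "tool_pos": TCP position; "tool_rot": TCP orientation; "contact_force": force on the tool from outside, world axes, zero at the start; "torque": the same for the moment, N m; "opening": finger opening in m; "grip_force": force on a finger pad.
Only numpy, scipy, OpenCV 4.12 (cv2) and the standard library are available. Lean on these libraries where they do the work, as an engineer would, in place of code of your own. Each camera call takes 0.05 s, during which the arm holds its last target. There are 200 camera calls.

### The job

Lift the lid off the set tin and set it down flat on the clear worktop beside the tin. On the drying mat, gather the loose shims onto the spacer block, on top of the one that lies askew there, and tap the pile's edges until block and shims are one square, flush stack. Then put the stack into the tin's pocket, swing the retaining lever fully shut across it and put the lid back on so that it sits level all round; leave the other things on the worktop where they are.

Things in the scene. Friction and masses are not known exactly. Their poses are not given: they have to be found in the camera images.
- block: spacer block, blue anodised, 58 x 40 x 16 mm, 100 g, two holes on its long centre line. Origin: centre of its underside; x along the 58 mm side, z up. Starts flat on the mat with shim_1 lying askew on it. The shims have the same outline; they slide easily, and fingers closing on the pile's edges push them flush. Gripped across its 40 mm sides, it carries the shims on it.
- shim_1: shim plate, gold anodised, 58 x 40 x 4 mm, 25 g, two holes on its long centre line. Origin: centre of its underside; x along the 58 mm side, z up. Starts askew on the block, shifted by up to 9 mm each way and turned by up to 0.3 rad.
- shim_2: shim plate, green anodised, 58 x 40 x 4 mm, 25 g, two holes on its long centre line. Origin: centre of its underside; x along the 58 mm side, z up. Starts flat by itself on the mat, turned up to 0.5 rad from the mat's x; may be absent.
- shim_3: shim plate, violet anodised, 58 x 40 x 4 mm, 25 g, two holes on its long centre line. Origin: centre of its underside; x along the 58 mm side, z up. Starts flat by itself on the mat, turned up to 0.5 rad from the mat's x; may be absent.
- shim_4: shim plate, orange-brown anodised, 58 x 40 x 4 mm, 25 g, two holes on its long centre line. Origin: centre of its underside; x along the 58 mm side, z up. Starts flat by itself on the mat, turned up to 0.5 rad from the mat's x; may be absent.
- shim_5: shim plate, plain grey anodised, 58 x 40 x 4 mm, 25 g, two holes on its long centre line. Origin: centre of its underside; x along the 58 mm side, z up. Starts flat by itself on the mat, turned up to 0.5 rad from the mat's x; may be absent.
- mat: blue nubbed silicone drying mat, 230 (its x) x 290 (its y) x 3 mm thick, fixed, on the left. Origin: centre of its underside, on the worktop (z = 0).
- tin: shallow aluminium tray 118 (its x) x 150 (its y) mm, fixed; walls 30 mm high, 4 mm thick; floor 4 mm thick. Outside runs a ledge, top 21 mm above the worktop, 138 x 170 mm over all, on which the lid's rim rests. Origin: centre of its underside, on the worktop. Inside are the plate pocket and the lever.
- pocket (a point): centre of the pocket's floor (rails 8 mm above the worktop), at the tin's (0, +18 mm), axes as the tin's. It takes the stack, block down, 58 mm sides along the tin's y, 2 mm play all round, between four steel corner brackets 44 mm high (above the worktop), flared outward above 36 mm. Between them 42 mm of each long side stays open for fingers; the tin's wall is 35 mm away.
- lever (a joint): steel retaining lever in the tin: 0 = parked, pointing to the tin's -x (starts at 0 to 0.25); grows clockwise seen from above; 1.57 = shut on its stop, pointing to the tin's +y across the stack. Arm 12 mm wide, 59 mm long, 47 to 52 mm above the worktop; block and five shims reach 44 mm. Moves easily (0.6 N at the pin), stays where left.
- lever_axis (a point): the lever's upright pivot axis, at the tin's (0, -47 mm), at the arm's height; axes as the tin's.
- lever_pin (a point): middle of the round red pin on the lever, 48 mm from its axis, 10 mm thick, upright, from 52 to 68 mm above the worktop: the place to pinch or push the lever.
- lid: deep loose aluminium lid with steam holes, 131 (its x) x 163 (its y) mm, 54 mm high without knob, 220 g. Origin: centre of its open lower rim, z up. Starts on the tin, axes as the tin's; its skirt goes round the tin's walls (which rise 9 mm above the ledge) with 4 mm play all round; turned half round it fits too. 20 cm of worktop to the right of the tin (world -y) are kept clear for it.
- lid_knob (a point): middle of the lid's black bar knob, the place to hold it, 68 mm above the lid's rim; the knob is 16 mm wide (lid's x), 36 mm long (lid's y), 20 mm high, 4 mm clear of the lid's top.
- blade_box: small white and orange carton standing behind the tin, 48 x 92 x 43 mm. Bystander. Origin: centre of its underside.
- blue_tape: roll of blue tape lying flat behind the tin, 69 mm across, 19 mm high. Bystander. Origin: centre of its underside.
- gallipot: small steel bowl at the far left, 74 mm across, 34 mm high. Bystander. Origin: centre of its underside.
- scissors: steel scissors at the far right, 81 x 152 x 7 mm. Bystander. Origin: centre of its underside.
- marker: black-capped marker pen behind the mat, 135 mm long, 16 mm thick. Bystander. Origin: centre of its underside.
- forceps_2: steel spring forceps at the right, 18 x 150 x 10 mm. Bystander. Origin: centre of its underside.
- label_roll: white roll of labels at the back right, 61 mm across, 38 mm high. Bystander. Origin: centre of its underside.
- timer: white timer with three buttons at the back right, 68 x 62 x 22 mm. Bystander. Origin: centre of its underside.

How it is judged:
On the way, in this order (a step that is already met when the one before it is completed fails the run):
1. the lid lies flat on the worktop beside the tin, let go, and block and shims form one stack with flush edges outside the tin (within 2.5 mm and 0.07 rad of the block) (height (world z) of lid below 0.006 m and angle between lid's own z axis and vertical below 0.05 rad and contact force between the fingers and lid below 0.2 N and horizontal distance between lid and tin above 0.13 m and horizontal distance between block and tin above 0.12 m and angle between each of block, shim_1, shim_2, shim_3, shim_4, shim_5's own z axis and vertical below 0.06 rad and height (world z) of block below 0.03 m and x of shim_1 in the frame of block between -0.0025 and 0.0025 m and y of shim_1 in the frame of block between -0.0025 and 0.0025 m and angle between the x axis of each of shim_1, shim_2, shim_3, shim_4, shim_5 and the x axis of block, either way round below 0.07 rad and x of shim_2 in the frame of block between -0.0025 and 0.0025 m and y of shim_2 in the frame of block between -0.0025 and 0.0025 m and x of shim_3 in the frame of block between -0.0025 and 0.0025 m and y of shim_3 in the frame of block between -0.0025 and 0.0025 m and x of shim_4 in the frame of block between -0.0025 and 0.0025 m and y of shim_4 in the frame of block between -0.0025 and 0.0025 m and x of shim_5 in the frame of block between -0.0025 and 0.0025 m and y of shim_5 in the frame of block between -0.0025 and 0.0025 m), for 0.3 s.
2. block and shims lie flat in the tin's pocket and the lever is shut (value of joint lever above 1.45 rad and x of block in the frame of pocket between -0.005 and 0.005 m and y of block in the frame of pocket between -0.005 and 0.005 m and z of each of block, shim_1, shim_2, shim_3, shim_4, shim_5 in the frame of pocket below 0.0335 m and angle between each of block, shim_1, shim_2, shim_3, shim_4, shim_5's own z axis and vertical below 0.08 rad and x of shim_1 in the frame of pocket between -0.005 and 0.005 m and y of shim_1 in the frame of pocket between -0.005 and 0.005 m and x of shim_2 in the frame of pocket between -0.005 and 0.005 m and y of shim_2 in the frame of pocket between -0.005 and 0.005 m and x of shim_3 in the frame of pocket between -0.005 and 0.005 m and y of shim_3 in the frame of pocket between -0.005 and 0.005 m and x of shim_4 in the frame of pocket between -0.005 and 0.005 m and y of shim_4 in the frame of pocket between -0.005 and 0.005 m and x of shim_5 in the frame of pocket between -0.005 and 0.005 m and y of shim_5 in the frame of pocket between -0.005 and 0.005 m), for 0.2 s.
At the end, for the whole second after the job is handed in: the block and every shim lie flat in the pocket (within 5 mm of its centre line both ways), the lever is shut (over 1.45 rad), and the lid sits on the tin's ledge, level and within 6 mm of centre, at rest (all of step 2 and horizontal distance between lid and tin below 0.006 m and z of lid in the frame of tin between 0.018 and 0.024 m and angle between lid's own z axis and vertical below 0.03 rad and linear speed of lid below 0.02 m/s); the robot touches nothing.
It fails at once if a bystander is pushed more than 25 mm (distance of any of blade_box, blue_tape, gallipot, scissors, marker, forceps_2, label_roll, timer from where it was at the start of the episode above 0.025 m).
Of shim_2, shim_3, shim_4, shim_5 only 2 to 4 are there at a start; the rules pass over those that are not, and their reading is None.
At some moment in a run one of shim_2, shim_3, shim_4, shim_5, lid may be knocked a few centimetres aside while the robot is not near it.
It also fails if it takes over 210 s, if anything falls off the work surface, if the arm or the gripper's body presses on something with over 40 N, if the wrist force passes 120 N, or if a joint passes its speed limit or range.

## Working session

There is one attempt and no reset: what is moved stays moved. The work goes in short steps, Python scripts to look and compute and a tool call to move; the robot and the scene stay as the last step left them, time stands still between calls to the robot, and variables do not carry over. Pictures are saved under pics/ and viewed, at most 14 in all, crops included, and the job is handed in when it is done.

Besides the shell and the picture viewer there is one more tool, called after "Request:" as name([rows], argument=value, ...), one row to a line, values as JSON. jog_arm: Moves the arm, as the interface text tells. Shift numbers are shares of 0.08 m and turn numbers shares of 90 degrees, none past 1 either way. Its arguments: {"type":"object","properties":{"plan":{"type":"array"},"squeeze":{"type":"number"}},"required":["plan"]}

```bash
mkdir -p pics; cat > h.py <<'E'
import numpy as np, cv2
from cell import readout, cams, ticket, robot
def grab(n,f=None):
    c=cams.calibration(n); im=cams.read_camera(n)
    if f: cv2.imwrite('pics/'+f,im)
    return im,c
def ray(c,uv,z):
    K=np.array(c["K"]);T=np.array(c["world_from_camera"])
    uv=np.atleast_2d(np.asarray(uv,float))
    d=np.c_[uv,np.ones(len(uv))]@np.linalg.inv(K).T@T[:3,:3].T
    o=T[:3,3]; s=(z-o[2])/d[:,2:]
    return o+s*d
def proj(c,p):
    K=np.array(c["K"]);T=np.array(c["world_from_camera"])
    q=(np.atleast_2d(p)-T[:3,3])@T[:3,:3]@K.T
    return q[:,:2]/q[:,2:]
E
python3 - <<'E'
from h import *
for n in("scene","top"):
    im,c=grab(n,n+"0.png");print(n,np.round(c["K"],1).tolist(),np.round(c["world_from_camera"],3).tolist())
s=readout.observe();print(s);print([a for a in dir(robot) if a[0]!='_'],robot.tcp_to_grasp)
E
```

```text
scene [[567.8, 0.0, 320.2], [0.0, 567.8, 239.9], [0.0, 0.0, 1.0]] [[-0.466, -0.576, 0.672, -0.715], [-0.885, 0.297, -0.359, 0.685], [0.007, -0.762, -0.648, 1.336], [0.0, 0.0, 0.0, 1.0]]
top [[461.7, 0.0, 323.5], [0.0, 461.7, 245.7], [0.0, 0.0, 1.0]] [[0.017, -0.988, 0.155, 0.363], [-1.0, -0.019, -0.006, -0.008], [0.009, -0.155, -0.988, 1.352], [0.0, 0.0, 0.0, 1.0]]
{'time': 0.1, 'qpos': array([ 1.11498366e+00,  3.42659089e-01,  1.52489964e+00, -8.49659214e-06,
        1.27540153e+00, -1.45942172e-01]), 'qvel': array([ 0.00121696, -0.00169546, -0.00253572,  0.00115662, -0.0015424 ,
        0.00065106]), 'joint_efforts': array([ 1.11051944e-03, -4.32009637e+01, -2.44688863e+01,  7.19039189e-02,
        5.26019605e-02, -3.22582639e-05]), 'tool_pos': array([0.15988588, 0.49968978, 0.22611895]), 'tool_rot': array([-3.14023841e+00, -1.90844550e-04,  2.83172451e+00]), 'contact_force': array([ 1.41263629, -0.0871719 ,  0.43024602]), 'torque': array([ 0.02418086, -0.0141302 , -0.00126209]), 'grip_force': 0.0, 'opening': 0.0919684420099696}
['IKError', 'tcp_to_grasp'] 0.0188
```

View pics/top0.png

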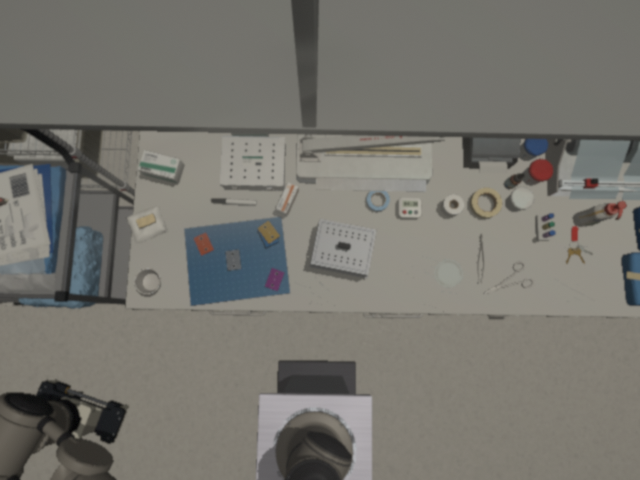

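View pics/scene0.png

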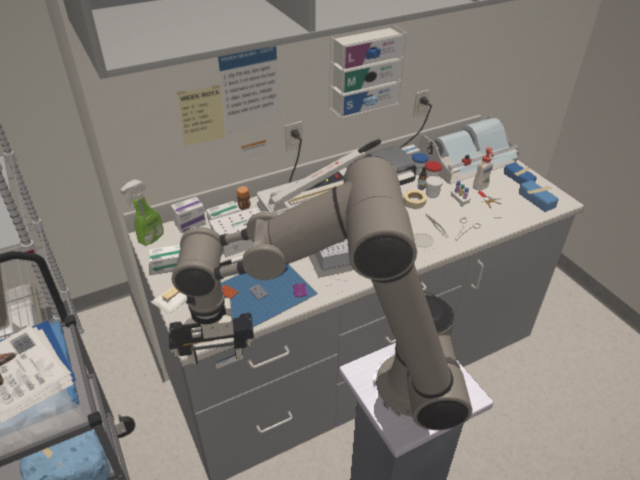

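The top view shows gold shim on block (268,232), orange (204,244), grey (232,261), violet (275,279), no green; the lid knob at (343,246). Scene view agrees. I'll measure coarse positions.

```bash
python3 - <<'E'
from h import *
c=cams.calibration("top")
for n,uv,z in(("gold",(268,232),.023),("orange",(204,244),.007),("grey",(232,261),.007),("violet",(275,279),.007),("knob",(343,246),.099),
 ("mat corners",[(185,228),(284,218),(290,294),(192,305)],.003),("lidtop",[(320,219),(376,228),(366,275),(310,265)],.075),("gallipot",(148,282),.02),("pen",(233,202),.01),("carton",(287,198),.03),("tape",(377,200),.02),("timer",(409,208),.02),("clear",(449,274),0),("forceps",(480,258),0)):
    print(n,np.round(ray(c,uv,z),3)[:,:2].tolist())
w=cams.calibration("wrist");s=readout.observe();T=np.array(w["world_from_camera"]);print(np.round(T,3).tolist(),np.round(w["K"],0).tolist())
E
```

```text
gold [[0.609, 0.147]]
orange [[0.572, 0.336]]
grey [[0.524, 0.251]]
violet [[0.473, 0.124]]
knob [[0.56, -0.069]]
mat corners [[0.62, 0.396], [0.656, 0.103], [0.431, 0.079], [0.394, 0.361]]
lidtop [[0.639, -0.004], [0.617, -0.163], [0.483, -0.135], [0.508, 0.021]]
gallipot [[0.457, 0.487]]
pen [[0.7, 0.256]]
carton [[0.71, 0.094]]
tape [[0.712, -0.172]]
timer [[0.69, -0.267]]
clear [[0.498, -0.387]]
forceps [[0.547, -0.48]]
[[0.304, 0.923, 0.236, 0.096], [0.953, -0.294, -0.078, 0.519], [-0.002, 0.249, -0.969, 0.384], [0.0, 0.0, 0.0, 1.0]] [[331.0, 0.0, 324.0], [0.0, 331.0, 237.0], [0.0, 0.0, 1.0]]
```

Request:
jog_arm([
  [0.5,-0.5,0.2,0,1],
  [1,-1,0.3,0,1],
  [1,-1,0.3,0,1],
])

```text
time: 0.4
tool_pos: [0.2422, 0.4178, 0.2512]
tool_rot: [-3.141, 0.001, 2.83]
contact_force: [-0.3, 0.7, 1.1]
opening: 0.0924
grip_force: 0.0
```

Request:
jog_arm([
  [0.5,-0.5,0,0,1],
  [1,-1,0,0,1],
  [1,-1,0,0,1],
])

```text
time: 0.7
tool_pos: [0.3224, 0.3372, 0.2505]
tool_rot: [-3.141, 0.001, 2.828]
contact_force: [-0.0, 0.8, 0.5]
opening: 0.0914
grip_force: 0.0
```

Request:
jog_arm([
  [0.5,-0.5,0,0,1],
  [1,-1,0,0,1],
  [1,-1,0,0,1],
  [1,-1,0,0,1],
  [1,-1,0,0,1],
])

```text
time: 1.2
tool_pos: [0.3992, 0.2607, 0.2505]
tool_rot: [3.142, -0.001, 2.832]
contact_force: [-0.0, -0.6, 0.1]
opening: 0.0918
grip_force: 0.0
```

```bash
python3 - <<'E'
from h import *
im,c=grab("wrist","w1.png");s=readout.observe();print(s["tool_pos"],s["tool_rot"],s["qpos"])
E
```

```text
[0.39900386 0.26101208 0.25057665] [ 3.14148905e+00 -9.49205088e-04  2.83274945e+00] [ 4.17883915e-01  2.34410694e-01  1.60789137e+00  7.34896957e-04
  1.29993122e+00 -8.44266016e-01]
```

View pics/w1.png

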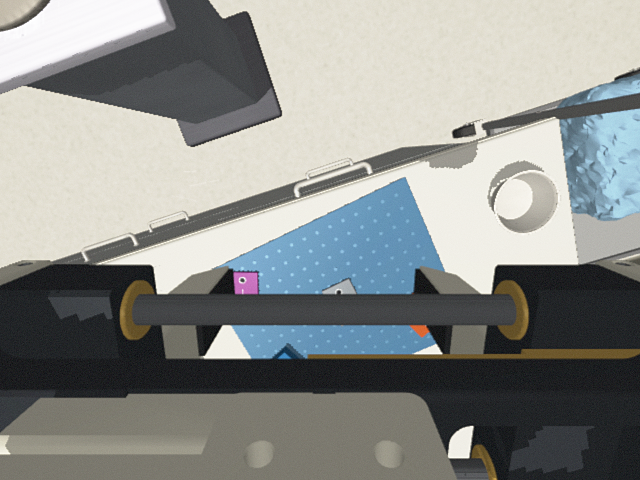

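Request:
jog_arm([
  [0.25,-0.5,0,-0.09,1],
  [0.5,-1,0,-0.18,1],
  [0.5,-1,0,-0.27,1],
])

```text
time: 1.55
tool_pos: [0.441, 0.178, 0.2507]
tool_rot: [-3.141, 0.001, 2.4]
contact_force: [-1.1, 1.0, 0.2]
opening: 0.0919
grip_force: 0.0
```

Request:
jog_arm([
  [0.25,-0.5,0,-0.09,1],
  [0.5,-1,0,-0.18,1],
  [0.5,-1,0,-0.27,1],
])

```text
time: 1.85
tool_pos: [0.4813, 0.0979, 0.2506]
tool_rot: [3.141, 0.001, 1.976]
contact_force: [0.3, 1.2, 0.7]
opening: 0.0916
grip_force: 0.0
```

Request:
jog_arm([
  [0.25,-0.5,0,-0.09,1],
  [0.5,-1,0,-0.18,1],
  [0.5,-1,0,-0.27,1],
])

```text
time: 2.15
tool_pos: [0.5216, 0.0179, 0.2504]
tool_rot: [3.141, 0.001, 1.552]
contact_force: [-0.1, 1.4, -0.6]
opening: 0.0914
grip_force: 0.0
```

Request:
jog_arm([
  [0.25,-0.5,0,-0.05,1],
  [0.25,-1,0,-0.08,1],
  [0.25,-1,0,-0.08,1],
  [0.25,-1,0,-0.08,1],
  [0.25,-1,0,-0.08,1],
])

```text
time: 2.65
tool_pos: [0.5399, -0.0581, 0.2508]
tool_rot: [-3.142, -0.001, 1.436]
contact_force: [-0.3, 0.4, -0.2]
opening: 0.0915
grip_force: 0.0
```

```bash
python3 - <<'E'
from h import *
im,c=grab("wrist","w2.png");s=readout.observe();print(s["tool_pos"],s["tool_rot"],s["qpos"])
E
```

```text
[ 0.53989094 -0.05808014  0.25086831] [ 3.14158469e+00 -4.21776720e-04  1.43632972e+00] [-2.48580532e-01  3.57747437e-01  1.43272412e+00  4.30276825e-04
  1.35116123e+00 -1.14207675e-01]
```

View pics/w2.png

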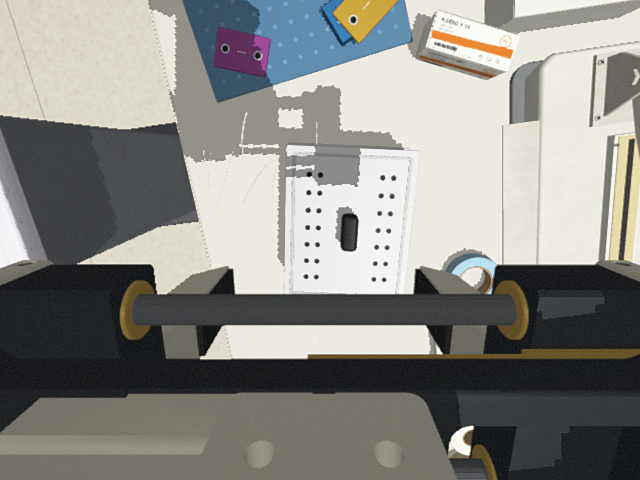

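w1 shows the gripper hides the lower half of the wrist view; violet (245,283), grey (340,290). w2 shows the lid with the black knob at (349,232), holes in two double columns, violet (242,50), block/gold (355,15).

```bash
cat >> h.py <<'E'
def blobs(mask,amin=20,amax=1e9):
    out=[]
    for k in cv2.findContours(mask.astype(np.uint8)*255,cv2.RETR_EXTERNAL,cv2.CHAIN_APPROX_NONE)[0]:
        a=cv2.contourArea(k)
        if amin<=a<=amax: out.append((a,k[:,0,:].astype(float)))
    return sorted(out,key=lambda t:-t[0])
def wrect(c,pts,z):
    p=ray(c,pts,z)[:,:2]
    r=cv2.minAreaRect((p*1e3).astype(np.float32)); b=cv2.boxPoints(r)
    e=[b[1]-b[0],b[2]-b[1]]; e=max(e,key=np.linalg.norm)
    return np.round(r[0],1),np.round(sorted(r[1]),1),round(float(np.arctan2(e[1],e[0])%np.pi),3)
E
python3 - <<'E'
from h import *
im=cv2.imread("pics/w2.png");c=cams.calibration("wrist")
g=im.max(2); g[:145]=255;g[262:]=255;g[:,:280]=255;g[:,425:]=255
for a,p in blobs(g<70,60)[:3]: print("knob",a,p.mean(0),wrect(c,p,.099),wrect(c,p,.089))
h=[ray(c,p.mean(0),.075)[0,:2] for a,p in blobs(g<90,3,40)]
h=np.array(sorted(h,key=lambda q:(q[0])));print(np.round(h,4).tolist())
E
```

```text
knob 513.5 [348.75824176 231.79120879] (array([561.9, -70.8]), array([15.3, 35.6]), 1.437) (array([562.3, -73.3]), array([15.8, 36.8]), 1.437)
[[0.5145, -0.1008], [0.5177, -0.0833], [0.5209, -0.0658], [0.524, -0.0478], [0.5254, -0.1027], [0.5273, -0.0303], [0.5285, -0.0853], [0.5306, -0.0121], [0.5318, -0.0677], [0.5349, -0.05], [0.5382, -0.0321], [0.5413, -0.0144], [0.5895, -0.0963], [0.5928, -0.0785], [0.5958, -0.0608], [0.599, -0.0432], [0.6006, -0.0981], [0.6024, -0.0254], [0.6035, -0.0805], [0.6067, -0.063], [0.6102, -0.0452], [0.6132, -0.0272]]
```

Request:
jog_arm([
  [0.275,-0.16,-0.5,-0.029,0.5],
  [0.275,-0.16,-1,-0.029,0],
  [0.275,-0.16,-1,-0.029,-0.2],
  [0.275,-0.16,-1,-0.029,-0.2],
])

```text
time: 3.1
tool_pos: [0.562, -0.0716, 0.1713]
tool_rot: [-3.141, -0.0, 1.39]
contact_force: [-0.4, -0.4, 0.4]
opening: 0.0644
grip_force: 0.0
```

Request:
jog_arm([
  [0,0,-0.3,0,-0.2],
  [0,0,-0.6,0,-0.2],
  [0,0,-0.9,0,-0.2],
  [0,0,-1,0,-0.2],
  [0,0,-1,0,-0.2],
])

```text
time: 3.6
tool_pos: [0.5625, -0.0725, 0.0919]
tool_rot: [3.141, 0.0, 1.389]
contact_force: [-0.6, 0.2, 0.0]
opening: 0.0371
grip_force: 0.0
```

Request:
jog_arm([
  [0,0,-0.13,0,-0.2],
  [0,0,-0.13,0,-0.2],
  [0,0,-0.13,0,-1],
  [0,0,-0.13,0,-1],
  [0,0,-0.13,0,-1],
  [0,0,-0.13,0,-1],
  [0,0,-0.13,0,-1],
  [0,0,-0.13,0,-1],
], squeeze=25)

```text
time: 4.4
tool_pos: [0.5623, -0.0729, 0.0808]
tool_rot: [3.141, 0.0, 1.388]
contact_force: [0.0, -0.4, 3.3]
opening: 0.0157
grip_force: 25.0
```

Request:
jog_arm([
  [0,0,0.1,0,-1],
  [0,0,0.4,0,-1],
  [0,0,0.8,0,-1],
  [0,0,0.8,0,-1],
])

```text
time: 4.8
tool_pos: [0.5642, -0.0733, 0.1485]
tool_rot: [3.134, 0.0, 1.388]
contact_force: [0.4, 0.7, -1.9]
opening: 0.0157
grip_force: 25.0
```

Request:
jog_arm([
  [-0.05,-0.3,0,0,-1],
  [-0.1,-0.6,0,0,-1],
  [-0.15,-1,0,0,-1],
  [-0.15,-1,0,0,-1],
])

```text
time: 5.2
tool_pos: [0.5491, -0.1559, 0.1434]
tool_rot: [-3.14, 0.001, 1.385]
contact_force: [0.4, 0.0, -3.1]
opening: 0.0156
grip_force: 25.0
```

Request:
jog_arm([
  [-0.05,-0.4,0,0,-1],
  [-0.15,-0.8,0,0,-1],
  [-0.25,-1,0,0,-1],
  [-0.25,-1,0,0,-1],
])

```text
time: 5.6
tool_pos: [0.5287, -0.2342, 0.1434]
tool_rot: [-3.14, -0.0, 1.385]
contact_force: [0.8, 0.1, -2.5]
opening: 0.0157
grip_force: 25.0
```

Request:
jog_arm([
  [0,-0.25,-0.2,0,-1],
  [0,-0.25,-0.5,0,-1],
  [0,-0.25,-0.8,0,-1],
  [0,-0.25,-0.9,0,-1],
  [0,-0.25,-0.9,0,-1],
  [0,-0.25,-0.9,0,-1],
])

```text
time: 6.2
tool_pos: [0.5307, -0.2524, 0.0731]
tool_rot: [3.141, 0.0, 1.389]
contact_force: [-0.2, -0.4, -1.3]
opening: 0.0159
grip_force: 25.0
```

```bash
python3 - <<'E'
from h import *
im,c=grab("wrist","w3.png");s=readout.observe();print(s["tool_pos"],s["contact_force"],s["grip_force"])
E
```

```text
[ 0.53090883 -0.25272755  0.07353641] [ 0.51175994 -0.98984117 -2.90140553] 24.997754395008087
```

View pics/w3.png

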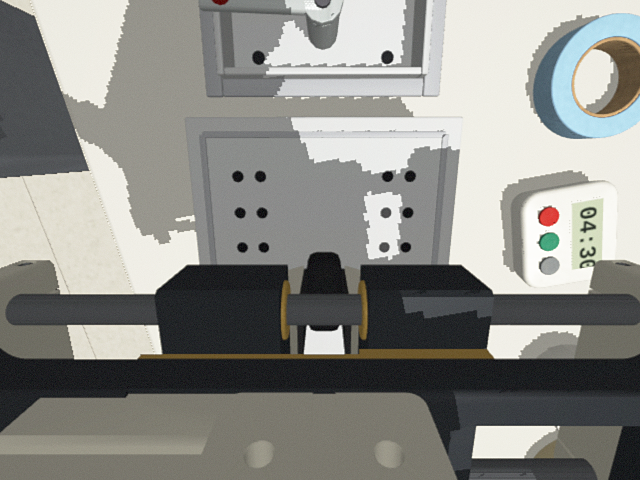

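The lid is held over clear worktop; the red lever pin at (220,0) shows the lever parked on world -x, so tin +y = world +y. Lower, release, go to the mat.

Request:
jog_arm([
  [0,0,-0.1,0,-1],
  [0,0,-0.16,0,-1],
  [0,0,-0.16,0,-1],
  [0,0,-0.16,0,-0.3],
  [0,0,-0.16,0,-0.3],
  [0,0,-0.16,0,-0.3],
  [0,0,-0.16,0,-0.3],
  [0,0,0.2,0,-0.2],
  [0,0,0.7,0,0],
  [0,0,1,0,0.5],
  [0,0,1,0,1],
])

```text
time: 7.35
tool_pos: [0.5319, -0.2539, 0.1565]
tool_rot: [3.134, 0.003, 1.388]
contact_force: [-0.7, 0.1, 0.9]
opening: 0.0564
grip_force: 0.0
```

Request:
jog_arm([
  [-0.1,0.4,0.5,-0.09,1],
  [-0.2,1,1,-0.18,1],
  [-0.2,1,1,-0.2,1],
])

```text
time: 7.65
tool_pos: [0.5144, -0.1704, 0.235]
tool_rot: [3.138, -0.001, 1.071]
contact_force: [0.4, -1.2, -0.6]
opening: 0.0803
grip_force: 0.0
```

Request:
jog_arm([
  [-0.1,0.5,0.1,-0.09,1],
  [-0.2,1,0.3,-0.18,1],
  [-0.2,1,0.3,-0.2,1],
])

```text
time: 7.95
tool_pos: [0.4976, -0.089, 0.2577]
tool_rot: [3.141, -0.002, 0.759]
contact_force: [-0.7, -0.4, 0.3]
opening: 0.0914
grip_force: 0.0
```

Request:
jog_arm([
  [-0.1,0.5,0,-0.09,1],
  [-0.2,1,0,-0.18,1],
  [-0.2,1,0,-0.2,1],
])

```text
time: 8.25
tool_pos: [0.4805, -0.009, 0.2557]
tool_rot: [-3.139, 0.001, 0.444]
contact_force: [0.3, -1.0, 0.5]
opening: 0.0919
grip_force: 0.0
```

Request:
jog_arm([
  [-0.1,0.5,0,-0.09,1],
  [-0.2,1,0,-0.18,1],
  [-0.2,1,0,-0.2,1],
])

```text
time: 8.55
tool_pos: [0.4646, 0.0707, 0.2556]
tool_rot: [-3.14, 0.002, 0.13]
contact_force: [0.2, -1.0, -0.3]
opening: 0.0919
grip_force: 0.0
```

Request:
jog_arm([
  [-0.1,0.5,0,0,1],
  [-0.2,1,0,0,1],
  [-0.2,1,0,0,1],
])

```text
time: 8.85
tool_pos: [0.4486, 0.1507, 0.2556]
tool_rot: [-3.14, 0.002, 0.136]
contact_force: [0.2, -0.1, 0.6]
opening: 0.092
grip_force: 0.0
```

Request:
jog_arm([
  [-0.1,0.5,0,0,1],
  [-0.2,1,0,0,1],
  [-0.2,1,0,0,1],
  [-0.2,1,0,0,1],
  [-0.2,1,0,0,1],
])

```text
time: 9.35
tool_pos: [0.4342, 0.2261, 0.2559]
tool_rot: [3.141, 0.001, 0.131]
contact_force: [0.0, -0.5, 0.2]
opening: 0.0922
grip_force: 0.0
```

```bash
python3 - <<'E'
from h import *
im,c=grab("wrist","w4.png");s=readout.observe();print(s["tool_pos"],s["tool_rot"])
np.save("c4.npy",np.array(c["world_from_camera"]))
E
```

```text
[0.43436899 0.22593123 0.25604648] [3.14094271e+00 5.14650177e-04 1.30111492e-01]
```

View pics/w4.png

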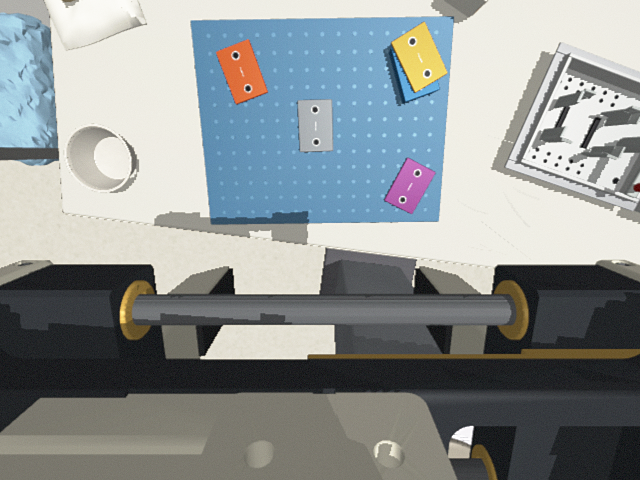

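The mat shows orange (242,71), grey (315,126), violet (410,185), gold on block (418,57), with block's dark blue edges visible at left/below; no green. Gallipot at (100,158), tin at right.

```bash
python3 - <<'E'
from h import *
im=cv2.imread("pics/w4.png");c=cams.calibration("wrist");hsv=cv2.cvtColor(im,cv2.COLOR_BGR2HSV)
for n,(u,v) in dict(o=(225,60),gr=(303,110),gold=(425,50),vio=(395,185),blk=(397,80),mat=(300,190)).items(): print(n,hsv[v,u])
E
cat >> h.py <<'E'
R=dict(orange=([3,150,80],[14,255,255]),gold=([19,120,80],[32,255,255]),violet=([140,80,50],[165,255,255]),grey=([0,0,90],[179,45,200]),block=([95,190,40],[112,255,140]))
def find(im,c,name,z,box=None,amin=150):
    m=cv2.inRange(cv2.cvtColor(im,cv2.COLOR_BGR2HSV),np.array(R[name][0]),np.array(R[name][1]))
    m[262:]=0
    if box: k=np.zeros_like(m);k[box[1]:box[3],box[0]:box[2]]=1;m*=k
    m=cv2.morphologyEx(m,cv2.MORPH_OPEN,np.ones((3,3)))
    return [(a,np.round(p.mean(0)),wrect(c,p,z)) for a,p in blobs(m>0,amin)[:2]]
E
python3 - <<'E'
from h import *
im=cv2.imread("pics/w4.png");c=cams.calibration("wrist")
for n,z in(("orange",.007),("grey",.007),("violet",.007),("gold",.023),("block",.019)):
    print(n,find(im,c,n,z,(190,10,460,225)))
print(np.round(ray(c,[(388,50),(403,105),(438,94)],.019),4).tolist())
E
```

```text
o [ 10 192 220]
gr [ 95   9 178]
gold [ 24 143 238]
vio [153 115 189]
blk [102 196  69]
mat [101 112 186]
orange [(1840.0, array([242.,  71.]), (array([573.2, 336. ]), array([39.3, 57.3]), 0.464))]
grey [(1656.0, array([315., 125.]), (array([527.2, 246.9]), array([39.4, 57.5]), 0.157)), (181.5, array([199., 219.]), (array([399.6, 376.5]), array([15.3, 25.6]), 1.701))]
violet [(1463.0, array([409., 185.]), (array([472.8, 124.7]), array([39.6, 57.5]), 2.81))]
gold [(2072.5, array([419.,  57.]), (array([609.2, 145. ]), array([39.4, 56.7]), 0.657))]
block []
[[0.6133, 0.1786, 0.019], [0.561, 0.1521, 0.019], [0.5772, 0.1158, 0.019]]
```

```bash
python3 - <<'E'
from h import *
im=cv2.imread("pics/w4.png")
cv2.imwrite("pics/w4c.png",cv2.resize(im[15:115,375:460],None,fx=6,fy=6,interpolation=cv2.INTER_CUBIC))
E
```

```text
(no output)
```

View pics/w4c.png

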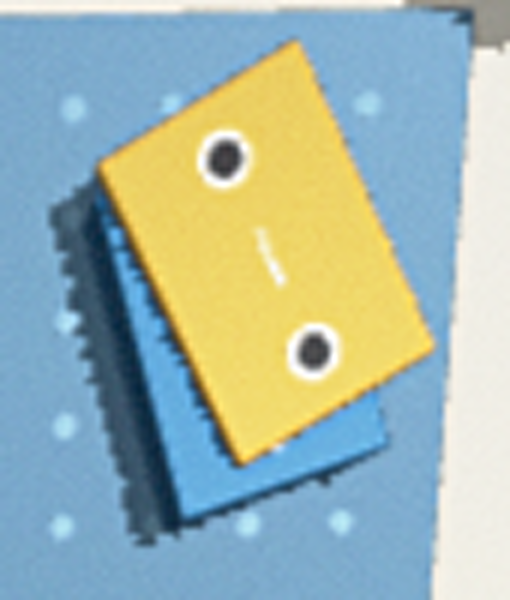

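The crop shows the block's top corners at (405.5,101.3) and (439.5,88.3), left edge up to (391.7,47.5).

```bash
python3 - <<'E'
from h import *
c=cams.calibration("wrist")
p=ray(c,[(405.5,101.3),(439.5,88.3),(392.5,50)],.019)[:,:2]
d=p[1]-p[0]; e=p[2]-p[0]; print(p,np.hypot(*d),np.arctan2(d[0],-d[1]),np.arctan2(e[1],e[0]))
th=np.arctan2(d[0],-d[1]);th2=np.arctan2(e[1],e[0]);t=(th+th2)/2
x=np.array([np.cos(t),np.sin(t)]);print(t,(p[0]+p[1])/2+.029*x)
s=readout.observe();print(s["tool_pos"],s["tool_rot"])
E
```

```text
[[0.56511382 0.1500687 ]
 [0.58319525 0.1154034 ]
 [0.61396647 0.17378109]] 0.03909758276032428 0.48077813860892676 0.4518882064653521
0.46633317253713946 [0.600058   0.14577486]
[0.43436899 0.22593123 0.25604648] [3.14094271e+00 5.14650177e-04 1.30111492e-01]
```

Request:
jog_arm([
  [0.35,-0.16,-0.25,0.035,1],
  [0.69,-0.333,-0.5,0.071,1],
  [0.69,-0.333,-0.5,0.071,1],
])

```text
time: 9.7
tool_pos: [0.4908, 0.1973, 0.2135]
tool_rot: [3.14, 0.004, 0.24]
contact_force: [-0.3, -0.1, 0.3]
opening: 0.0918
grip_force: 0.0
```

Request:
jog_arm([
  [0.35,-0.16,-0.5,0.035,1],
  [0.69,-0.333,-1,0.071,1],
  [0.69,-0.333,-1,0.071,1],
])

```text
time: 10.0
tool_pos: [0.5436, 0.1708, 0.1306]
tool_rot: [-3.141, 0.01, 0.351]
contact_force: [-0.7, 0.1, -0.3]
opening: 0.092
grip_force: 0.0
```

Request:
jog_arm([
  [0.4,-0.2,-0.2,0.071,1],
  [0.69,-0.333,-0.4,0.071,1],
  [0.69,-0.333,-0.7,0.071,1],
  [0.69,-0.333,-1,0.071,1],
  [0.69,-0.333,-1,0.071,1],
  [0.69,-0.333,-1,0.071,1],
])

```text
time: 10.6
tool_pos: [0.5997, 0.1473, 0.0578]
tool_rot: [3.141, -0.001, 0.465]
contact_force: [0.5, 0.3, -0.0]
opening: 0.0923
grip_force: 0.0
```

Request:
jog_arm([
  [0,0,-0.25,0,1],
  [0,0,-0.45,0,1],
  [0,0,-0.62,0,1],
  [0,0,-0.62,0,1],
  [0,0,-0.62,0,1],
])

```text
time: 11.1
tool_pos: [0.6002, 0.1475, 0.0078]
tool_rot: [3.141, -0.001, 0.466]
contact_force: [0.3, 0.9, -0.2]
opening: 0.0917
grip_force: 0.0
```

Request:
jog_arm([
  [0,0,0,0,0.5],
  [0,0,0,0,0.2],
  [0,0,0,0,0],
  [0,0,0,0,-1],
  [0,0,0,0,-1],
  [0,0,0,0,-1],
  [0,0,0,0,-1],
  [0,0,0,0,-1],
  [0,0,0,0,-1],
  [0,0,0,0,-1],
], squeeze=10)

```text
time: 12.1
tool_pos: [0.5997, 0.1472, 0.0067]
tool_rot: [3.141, 0.0, 0.466]
contact_force: [0.2, -0.4, -0.9]
opening: 0.0401
grip_force: 9.8
```

Request:
jog_arm([
  [0,0,0,0,1],
  [0,0,0,0,1],
  [0,0,0,0,1],
  [0,0,0,0,1],
  [0,0,0,0,1],
  [0,0,0,0,1],
  [0,0,0,0,1],
])

```text
time: 12.8
tool_pos: [0.5996, 0.1473, 0.0068]
tool_rot: [3.141, -0.0, 0.466]
contact_force: [-0.3, -0.5, 0.3]
opening: 0.09
grip_force: 0.0
```

Request:
jog_arm([
  [0,0,0.1,0.09,1],
  [0,0,0.1,0.18,1],
  [0,0,0.1,0.27,1],
  [0,0,0.1,0.36,1],
  [0,0,0.1,0.45,1],
  [0,0,0.1,0.54,1],
  [0,0,0.1,0.63,1],
  [0,0,0.1,0.72,1],
  [0,0,0.1,0.81,1],
  [0,0,0.1,0.9,1],
  [0,0,0,1,1],
  [0,0,0,1,1],
])

```text
time: 14.0
tool_pos: [0.5989, 0.1472, 0.0059]
tool_rot: [-3.14, -0.001, 2.039]
contact_force: [-0.2, -1.1, 0.2]
opening: 0.0919
grip_force: 0.0
```

Request:
jog_arm([
  [0,0,0,0,0.7],
  [0,0,0,0,0.5],
  [0,0,0,0,0.3],
  [0,0,0,0,-1],
  [0,0,0,0,-1],
  [0,0,0,0,-1],
  [0,0,0,0,-1],
  [0,0,0,0,-1],
])

```text
time: 14.8
tool_pos: [0.5998, 0.1474, 0.007]
tool_rot: [3.141, 0.0, 2.037]
contact_force: [0.3, 0.4, 2.5]
opening: 0.0577
grip_force: 10.0
```

Request:
jog_arm([
  [0,0,0,0,0.8],
  [0,0,0,0,0.8],
  [0,0,0,0,0.8],
  [0,0,0,0,0.8],
  [0,0,0.5,0,0.8],
  [0,0,1,0,0.8],
  [0,0,1,0,0.8],
])

```text
time: 15.5
tool_pos: [0.6031, 0.1478, 0.0926]
tool_rot: [3.132, 0.004, 2.037]
contact_force: [-0.0, 0.3, 0.2]
opening: 0.0826
grip_force: 0.0
```

Request:
jog_arm([
  [-0.3,-0.05,0,0.09,0.5],
  [-0.6,-0.1,0,0.18,0.5],
  [-0.794,-0.14,0,0.245,0.5],
])

```text
time: 15.8
tool_pos: [0.5342, 0.1359, 0.0862]
tool_rot: [-3.14, -0.001, 2.427]
contact_force: [0.6, 0.7, -0.5]
opening: 0.0692
grip_force: 0.0
```

Request:
jog_arm([
  [-0.4,-0.07,0,0.09,0.5],
  [-0.794,-0.14,-0.2,0.18,0.5],
  [-0.794,-0.14,-0.4,0.245,0.5],
  [-0.794,-0.14,-0.5,0.245,0.5],
  [-0.794,-0.14,-0.5,0.245,0.5],
])

```text
time: 16.3
tool_pos: [0.4725, 0.1249, 0.0459]
tool_rot: [-3.141, -0.001, 2.804]
contact_force: [0.7, 0.4, 0.5]
opening: 0.069
grip_force: 0.0
```

Request:
jog_arm([
  [0,0,-0.25,0,0.4],
  [0,0,-0.45,0,0.4],
  [0,0,-0.515,0,0.4],
  [0,0,-0.515,0,0.4],
  [0,0,-0.515,0,-1],
  [0,0,-0.515,0,-1],
  [0,0,-0.515,0,-1],
  [0,0,-0.515,0,-1],
  [0,0,-0.515,0,-1],
  [0,0,-0.515,0,-1],
])

```text
time: 17.3
tool_pos: [0.473, 0.125, 0.006]
tool_rot: [3.141, 0.001, 2.807]
contact_force: [0.3, -0.1, 4.7]
opening: 0.0389
grip_force: 10.0
```

Request:
jog_arm([
  [0,0,0.3,0,-1],
  [0,0,0.63,0,-1],
  [0,0,0.63,0,-1],
])

```text
time: 17.6
tool_pos: [0.4744, 0.1251, 0.0585]
tool_rot: [3.139, 0.005, 2.807]
contact_force: [0.4, 0.3, 0.0]
opening: 0.0393
grip_force: 10.0
```

Request:
jog_arm([
  [0.3,0.05,0,0.09,-1],
  [0.6,0.1,0,0.18,-1],
  [0.794,0.14,0,0.2535,-1],
])

```text
time: 17.9
tool_pos: [0.5372, 0.1362, 0.0552]
tool_rot: [3.142, 0.0, -3.073]
contact_force: [0.2, 0.1, -0.1]
opening: 0.0389
grip_force: 10.0
```

Request:
jog_arm([
  [0.3,0.05,0,0.09,-1],
  [0.6,0.1,0,0.18,-1],
  [0.794,0.14,0,0.2535,-1],
  [0.794,0.14,0,0.2535,-1],
  [0.794,0.14,0,0.2535,-1],
  [0.794,0.14,0,0.2535,-1],
])

```text
time: 18.5
tool_pos: [0.5983, 0.1472, 0.0553]
tool_rot: [3.141, -0.002, -2.682]
contact_force: [-0.1, -0.6, 0.3]
opening: 0.039
grip_force: 10.0
```

```bash
python3 - <<'E'
from h import *
s=readout.observe();print(s["tool_pos"],s["tool_rot"],s["opening"],s["grip_force"])
E
```

```text
[0.59832099 0.14719442 0.05528057] [ 3.14078480e+00 -1.89667268e-03 -2.68213519e+00] 0.03898852591845283 9.999870210886002
```

Request:
jog_arm([
  [0.01,0,-0.2,0,-1],
  [0.01,0,-0.34,0,-1],
  [0.01,0,-0.34,0,-1],
  [0.01,0,-0.34,0,-1],
  [0.01,0,-0.34,0,0.2],
  [0.01,0,-0.34,0,0.2],
  [0.01,0,-0.34,0,0.2],
  [0.01,0,-0.1,0,0.2],
  [0.01,0,0.26,0,0.4],
])

```text
time: 19.4
tool_pos: [0.5992, 0.1471, 0.0757]
tool_rot: [3.14, -0.004, -2.68]
contact_force: [0.6, -0.4, 0.8]
opening: 0.0594
grip_force: 0.0
```

Request:
jog_arm([
  [-0.25,0.32,0,-0.05,0.4],
  [-0.455,0.6225,0,-0.096,0.4],
  [-0.455,0.6225,0,-0.096,0.4],
])

```text
time: 19.7
tool_pos: [0.5621, 0.1996, 0.0772]
tool_rot: [3.141, -0.001, -2.83]
contact_force: [-0.2, -0.5, -0.4]
opening: 0.0643
grip_force: 0.0
```

Request:
jog_arm([
  [-0.25,0.32,0,-0.05,0.4],
  [-0.455,0.6225,-0.1,-0.096,0.4],
  [-0.455,0.6225,-0.38,-0.096,0.4],
  [-0.455,0.6225,-0.38,-0.096,0.4],
  [-0.455,0.6225,-0.38,-0.096,0.4],
])

```text
time: 20.2
tool_pos: [0.528, 0.2465, 0.0465]
tool_rot: [-3.141, -0.0, -2.981]
contact_force: [0.1, 0.1, -0.1]
opening: 0.0645
grip_force: 0.0
```

Request:
jog_arm([
  [0,0,-0.25,0,0.4],
  [0,0,-0.43,0,0.4],
  [0,0,-0.5,0,0.4],
  [0,0,-0.5,0,0.4],
  [0,0,-0.5,0,-1],
  [0,0,-0.5,0,-1],
  [0,0,-0.5,0,-1],
  [0,0,-0.5,0,-1],
  [0,0,-0.5,0,-1],
  [0,0,-0.5,0,-1],
])

```text
time: 21.2
tool_pos: [0.5284, 0.2471, 0.0073]
tool_rot: [3.141, 0.002, -2.982]
contact_force: [-0.6, -0.1, 6.0]
opening: 0.0205
grip_force: 2.8
```

Request:
jog_arm([
  [0,0,0,0,0.4],
  [0,0,0,0,0.4],
  [0,0,0,0,0.4],
  [0,0,0,0,0.4],
  [0.1,0,0.5,0,0.4],
  [0.5,0,1,0,0.4],
  [0.9,0,1,0,0.4],
])

```text
time: 21.9
tool_pos: [0.6029, 0.2479, 0.0924]
tool_rot: [3.141, 0.009, -2.981]
contact_force: [0.9, 0.8, 0.2]
opening: 0.0639
grip_force: 0.0
```

Request:
jog_arm([
  [0.4,0,0.5,0,0.8],
  [0.8,0,1,0,0.8],
  [0.8,0,1,0,0.8],
])

```text
time: 22.2
tool_pos: [0.6693, 0.2467, 0.1724]
tool_rot: [3.141, 0.013, -2.983]
contact_force: [-0.5, -0.1, -0.8]
opening: 0.081
grip_force: 0.0
```

Request:
jog_arm([
  [0.3,0,0.5,0,0.8],
  [0.3,0,1,0,0.8],
  [0.3,0,1,0,0.8],
  [0.3,0,1,0,0.8],
  [0.3,0,1,0,0.8],
])

```text
time: 22.7
tool_pos: [0.6867, 0.2468, 0.2443]
tool_rot: [-3.141, -0.004, -2.982]
contact_force: [-0.5, 0.3, -1.2]
opening: 0.0825
grip_force: 0.0
```

```bash
python3 - <<'E'
from h import *
im,c=grab("wrist","w5.png");s=readout.observe();print(s["tool_pos"],s["tool_rot"])
E
```

```text
[0.68672155 0.24681426 0.24415891] [-3.14134341 -0.00380804 -2.98158293]
```

View pics/w5.png

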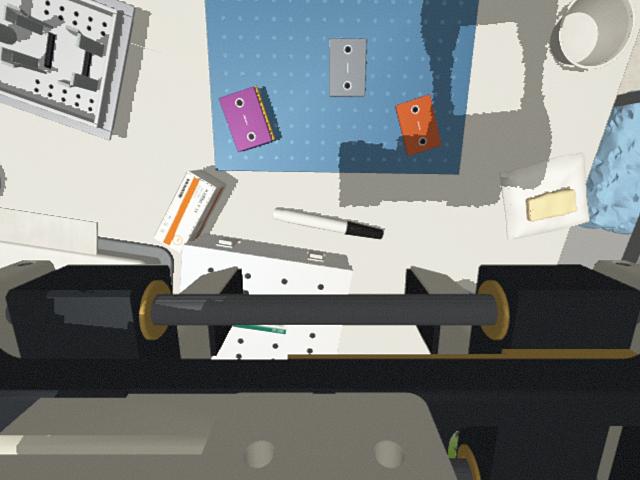

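Violet sits on the pile (246,118); grey is still flat at (347,67), so the tips slid over its top; orange (418,125). Re-measure.

```bash
python3 - <<'E'
from h import *
im=cv2.imread("pics/w5.png");c=cams.calibration("wrist")
for n,z in(("orange",.007),("grey",.007),("violet",.027)):
    print(n,find(im,c,n,z,(205,0,480,175)))
s=readout.observe();print(s["tool_pos"],s["tool_rot"])
E
```

```text
orange [(1727.0, array([418., 125.]), (array([573.6, 335.9]), array([39. , 56.5]), 0.469))]
grey [(1996.0, array([347.,  67.]), (array([527.9, 245.9]), array([39.5, 56.9]), 0.164)), (1001.0, array([471., 145.]), (array([585.3, 398.3]), array([23.3, 68.7]), 0.275))]
violet [(1993.5, array([245., 119.]), (array([599.9, 146.7]), array([39.6, 57.9]), 0.467))]
[0.68672155 0.24681426 0.24415891] [-3.14134341 -0.00380804 -2.98158293]
```

Request:
jog_arm([
  [-0.4,0,-0.4,0,0.5],
  [-0.8,0,-0.8,0,0.4],
  [-1,0,-1,0,0.4],
])

```text
time: 23.05
tool_pos: [0.6026, 0.2464, 0.1616]
tool_rot: [-3.141, -0.009, -2.981]
contact_force: [0.2, 0.4, -0.6]
opening: 0.0657
grip_force: 0.0
```

Request:
jog_arm([
  [-0.4,0,-0.4,0,0.4],
  [-0.8,-0.01,-0.8,0,0.4],
  [-0.985,-0.01,-1,0,0.4],
  [-0.985,-0.01,-1,0,0.4],
  [-0.985,-0.01,-1,0,0.4],
  [-0.985,-0.01,-1,0,0.4],
])

```text
time: 23.65
tool_pos: [0.5306, 0.2463, 0.0874]
tool_rot: [3.141, 0.003, -2.982]
contact_force: [0.5, -0.8, 0.6]
opening: 0.0646
grip_force: 0.0
```

Request:
jog_arm([
  [0,0,-0.4,0,0.3],
  [0,0,-0.7,0,0.3],
  [0,0,-0.9,0,0.3],
  [0,0,-0.98,0,0.3],
  [0,0,-1,0,0.3],
  [0,0,-1,0,0.3],
])

```text
time: 24.25
tool_pos: [0.5299, 0.2463, 0.0072]
tool_rot: [3.141, 0.002, -2.982]
contact_force: [0.1, 0.7, 0.3]
opening: 0.0595
grip_force: 0.0
```

Request:
jog_arm([
  [-0.02,0,-0.03,0,0.3],
  [-0.02,0,-0.045,0,0.3],
  [-0.02,0,-0.045,0,0],
  [-0.02,0,-0.045,0,-1],
  [-0.02,0,-0.045,0,-1],
  [-0.02,0,-0.045,0,-1],
  [-0.02,0,-0.045,0,-1],
  [-0.02,0,-0.045,0,-1],
])

```text
time: 25.05
tool_pos: [0.5277, 0.2462, 0.0033]
tool_rot: [3.141, 0.001, -2.982]
contact_force: [-0.5, -0.3, 5.8]
opening: 0.0397
grip_force: 10.9
```

Request:
jog_arm([
  [0,0,0.3,0,-1],
  [0,0,0.75,0,-1],
  [0,0,0.75,0,-1],
])

```text
time: 25.35
tool_pos: [0.5297, 0.247, 0.0668]
tool_rot: [3.14, 0.007, -2.982]
contact_force: [-0.4, -0.5, 0.2]
opening: 0.0399
grip_force: 10.0
```

Request:
jog_arm([
  [0.25,-0.32,0,0.05,-1],
  [0.45,-0.62,0,0.0975,-1],
  [0.45,-0.62,0,0.0975,-1],
])

```text
time: 25.65
tool_pos: [0.5647, 0.1939, 0.062]
tool_rot: [-3.141, 0.0, -2.83]
contact_force: [0.4, 0.7, -1.2]
opening: 0.0394
grip_force: 10.0
```

Request:
jog_arm([
  [0.25,-0.32,0,0.05,-1],
  [0.45,-0.62,0,0.0975,-1],
  [0.45,-0.62,0,0.0975,-1],
  [0.45,-0.62,0,0.0975,-1],
  [0.45,-0.62,0,0.0975,-1],
])

```text
time: 26.15
tool_pos: [0.5983, 0.1478, 0.0622]
tool_rot: [3.141, -0.001, -2.676]
contact_force: [-0.4, -0.2, -0.1]
opening: 0.0402
grip_force: 10.0
```

Request:
jog_arm([
  [0,0,-0.2,0,-1],
  [0,0,-0.4,0,-1],
  [0,0,-0.42,0,-1],
  [0,0,-0.42,0,-1],
  [0,0,-0.42,0,-1],
])

```text
time: 26.65
tool_pos: [0.5993, 0.1475, 0.0298]
tool_rot: [-3.142, 0.001, -2.675]
contact_force: [0.0, -0.3, -0.1]
opening: 0.0398
grip_force: 10.0
```

Request:
jog_arm([
  [0,0,0,0,0.3],
  [0,0,0,0,0.3],
  [0,0,0,0,0.3],
  [0,0,0.3,0,0.3],
  [0,0,0.75,0,0.3],
])

```text
time: 27.15
tool_pos: [0.5976, 0.1466, 0.0877]
tool_rot: [3.14, -0.005, -2.676]
contact_force: [0.2, 0.5, 1.0]
opening: 0.0594
grip_force: 0.0
```

Request:
jog_arm([
  [-0.05,0.4,0,0,0.3],
  [-0.108,0.785,0,0,0.3],
])

```text
time: 27.35
tool_pos: [0.5916, 0.2099, 0.0909]
tool_rot: [-3.141, 0.003, -2.678]
contact_force: [0.0, -0.2, -0.8]
opening: 0.0595
grip_force: 0.0
```

Request:
jog_arm([
  [-0.05,0.4,0,0,0.3],
  [-0.108,0.785,0,0,0.3],
])

```text
time: 27.55
tool_pos: [0.5818, 0.2736, 0.0895]
tool_rot: [3.142, 0.001, -2.676]
contact_force: [0.1, -0.2, -0.2]
opening: 0.0596
grip_force: 0.0
```

Request:
jog_arm([
  [-0.05,0.4,0,0,0.3],
  [-0.108,0.785,-0.2,0,0.3],
  [-0.108,0.785,-0.4,0,0.3],
  [-0.108,0.785,-0.4,0,0.3],
  [-0.108,0.785,-0.4,0,0.3],
])

```text
time: 28.05
tool_pos: [0.5733, 0.335, 0.0572]
tool_rot: [-3.142, -0.001, -2.676]
contact_force: [-0.5, -0.6, 1.1]
opening: 0.0597
grip_force: 0.0
```

Request:
jog_arm([
  [0,0,-0.3,0,0.3],
  [0,0,-0.5,0,0.3],
  [0,0,-0.62,0,0.3],
  [0,0,-0.62,0,0.3],
  [0,0,-0.62,0,0.3],
])

```text
time: 28.55
tool_pos: [0.5737, 0.3352, 0.008]
tool_rot: [3.141, 0.001, -2.676]
contact_force: [-0.4, -0.4, -0.6]
opening: 0.0597
grip_force: 0.0
```

Request:
jog_arm([
  [0,0,-0.03,0,0.3],
  [0,0,-0.055,0,0.3],
  [0,0,-0.055,0,0],
  [0,0,-0.055,0,-1],
  [0,0,-0.055,0,-1],
  [0,0,-0.055,0,-1],
  [0,0,-0.055,0,-1],
  [0,0,-0.055,0,-1],
])

```text
time: 29.35
tool_pos: [0.5734, 0.3354, 0.0033]
tool_rot: [3.141, 0.0, -2.675]
contact_force: [-0.3, 0.1, 1.8]
opening: 0.0395
grip_force: 10.4
```

Request:
jog_arm([
  [0,0,0.3,0,-1],
  [0,0,0.8,0,-1],
  [0,0,0.8,0,-1],
])

```text
time: 29.65
tool_pos: [0.5763, 0.3367, 0.0728]
tool_rot: [-3.141, 0.01, -2.675]
contact_force: [0.5, -0.3, 0.3]
opening: 0.0395
grip_force: 10.0
```

Request:
jog_arm([
  [0.05,-0.4,0,0,-1],
  [0.11,-0.784,0,0,-1],
])

```text
time: 29.85
tool_pos: [0.5816, 0.2725, 0.0669]
tool_rot: [3.142, -0.0, -2.673]
contact_force: [0.0, 0.1, 0.3]
opening: 0.0399
grip_force: 10.0
```

Request:
jog_arm([
  [0.05,-0.4,0,0,-1],
  [0.11,-0.784,0,0,-1],
])

```text
time: 30.05
tool_pos: [0.5906, 0.2087, 0.0667]
tool_rot: [3.141, -0.001, -2.675]
contact_force: [0.1, -1.2, 0.4]
opening: 0.0396
grip_force: 10.0
```

Request:
jog_arm([
  [0.05,-0.4,0,0,-1],
  [0.11,-0.784,0,0,-1],
  [0.11,-0.784,0,0,-1],
  [0.11,-0.784,0,0,-1],
  [0.11,-0.784,0,0,-1],
  [0.11,-0.784,0,0,-1],
])

```text
time: 30.65
tool_pos: [0.5994, 0.1483, 0.067]
tool_rot: [3.141, -0.0, -2.674]
contact_force: [0.9, -0.2, -0.3]
opening: 0.04
grip_force: 10.0
```

Request:
jog_arm([
  [0,0,-0.2,0,-1],
  [0,0,-0.4,0,-1],
  [0,0,-0.42,0,-1],
  [0,0,-0.42,0,-1],
  [0,0,-0.42,0,-1],
])

```text
time: 31.15
tool_pos: [0.6002, 0.1476, 0.0343]
tool_rot: [-3.141, 0.001, -2.675]
contact_force: [-0.2, 0.5, -0.1]
opening: 0.0401
grip_force: 10.0
```

Request:
jog_arm([
  [0,0,0,0,0.6],
  [0,0,0,0,0.6],
  [0,0,0,0,0.6],
  [0,0,0,0,0.6],
  [0,0,0,0,0.6],
  [0,0,-0.2,0,0.6],
  [0,0,-0.345,0,0.6],
  [0,0,-0.345,0,0.6],
  [0,0,-0.345,0,0],
])

```text
time: 32.05
tool_pos: [0.5995, 0.1471, 0.0057]
tool_rot: [3.141, -0.001, -2.675]
contact_force: [0.5, -0.2, -0.1]
opening: 0.0692
grip_force: 0.0
```

Request:
jog_arm([
  [0,0,0,0,-0.1],
  [0,0,0,0,-1],
  [0,0,0,0,-1],
  [0,0,0,0,-1],
  [0,0,0,0,-1],
  [0,0,0,0,1],
  [0,0,0,0,1],
  [0,0,0,0,1],
  [0,0,0,0,1],
  [0,0,0,0,1],
  [0,0,0,0,1],
  [0,0,0,0,1],
])

```text
time: 33.25
tool_pos: [0.5997, 0.1471, 0.0059]
tool_rot: [3.141, -0.0, -2.675]
contact_force: [-0.5, 0.4, 0.1]
opening: 0.0897
grip_force: 0.0
```

Request:
jog_arm([
  [0,0,0.05,-0.09,1],
  [0,0,0.05,-0.18,1],
  [0,0,0.05,-0.27,1],
  [0,0,0.05,-0.36,1],
  [0,0,0.05,-0.45,1],
  [0,0,0.05,-0.54,1],
  [0,0,0.05,-0.63,1],
  [0,0,0.05,-0.72,1],
  [0,0,0.05,-0.81,1],
  [0,0,0.05,-0.9,1],
  [0,0,0,-1,1],
  [0,0,0,-1,1],
])

```text
time: 34.45
tool_pos: [0.5994, 0.1471, 0.0056]
tool_rot: [-3.141, -0.0, 2.035]
contact_force: [0.2, 0.3, 0.5]
opening: 0.0918
grip_force: 0.0
```

Request:
jog_arm([
  [0,0,0,0,0.7],
  [0,0,0,0,0.5],
  [0,0,0,0,0.3],
  [0,0,0,0,-1],
  [0,0,0,0,-1],
  [0,0,0,0,-1],
  [0,0,0,0,-1],
  [0,0,0,0,-1],
])

```text
time: 35.25
tool_pos: [0.5998, 0.1472, 0.006]
tool_rot: [3.141, 0.0, 2.037]
contact_force: [-0.2, -0.5, 0.9]
opening: 0.0581
grip_force: 10.0
```

Request:
jog_arm([
  [0,0,0,0,1],
  [0,0,0,0,1],
  [0,0,0,0,1],
  [0,0,0,0,1],
  [0,0,0,0,1],
  [0,0,0,0,1],
])

```text
time: 35.85
tool_pos: [0.5997, 0.1472, 0.0059]
tool_rot: [-3.142, -0.0, 2.037]
contact_force: [-0.1, -0.2, 0.5]
opening: 0.0913
grip_force: 0.0
```

Request:
jog_arm([
  [0,0,0.05,-0.09,1],
  [0,0,0.05,-0.18,1],
  [0,0,0.05,-0.27,1],
  [0,0,0.05,-0.36,1],
  [0,0,0.05,-0.45,1],
  [0,0,0.05,-0.54,1],
  [0,0,0.05,-0.63,1],
  [0,0,0.05,-0.72,1],
  [0,0,0.05,-0.81,1],
  [0,0,0.05,-0.9,1],
  [0,0,0,-1,1],
  [0,0,0,-1,1],
])

```text
time: 37.05
tool_pos: [0.5994, 0.1471, 0.0055]
tool_rot: [-3.141, 0.001, 0.464]
contact_force: [-0.6, 0.0, -0.2]
opening: 0.0918
grip_force: 0.0
```

Request:
jog_arm([
  [0,0,0,0,0.3],
  [0,0,0,0,0.1],
  [0,0,0,0,0],
  [0,0,0,0,-1],
  [0,0,0,0,-1],
  [0,0,0,0,-1],
  [0,0,0,0,-1],
  [0,0,0,0,-1],
])

```text
time: 37.85
tool_pos: [0.5997, 0.1471, 0.006]
tool_rot: [3.141, 0.0, 0.466]
contact_force: [0.9, 1.1, 0.5]
opening: 0.0397
grip_force: 10.0
```

Request:
jog_arm([
  [0,0,0,0,0.3],
  [0,0,0,0,0.3],
  [0,0,0,0,0.4],
  [0,0,0.4,0,0.5],
  [0,0,0.9,0,0.6],
  [-0.3,-0.3,1,0,0.6],
])

```text
time: 38.45
tool_pos: [0.5804, 0.1249, 0.0906]
tool_rot: [3.138, -0.011, 0.468]
contact_force: [0.5, -0.1, -0.0]
opening: 0.0732
grip_force: 0.0
```

Request:
jog_arm([
  [-0.4,-0.4,0.4,-0.05,0.6],
  [-0.9,-0.8,0.9,-0.1,0.6],
  [-1,-1,1,-0.2,0.6],
])

```text
time: 38.75
tool_pos: [0.4943, 0.0425, 0.1677]
tool_rot: [3.141, -0.001, 0.155]
contact_force: [0.6, -0.5, 0.1]
opening: 0.0735
grip_force: 0.0
```

Request:
jog_arm([
  [-0.2,-0.2,0.4,0,0.6],
  [-0.4,-0.5,0.9,0,0.6],
  [-0.6,-0.6,1,0,0.6],
  [-0.6,-0.6,1,0,0.6],
  [-0.6,-0.6,1,0,0.6],
  [-0.6,-0.6,1,0,0.6],
])

```text
time: 39.35
tool_pos: [0.4478, -0.0043, 0.245]
tool_rot: [-3.141, 0.001, 0.16]
contact_force: [-0.6, -0.1, 0.6]
opening: 0.0734
grip_force: 0.0
```

```bash
python3 - <<'E'
from h import *
im,c=grab("wrist","w6.png");s=readout.observe();print(s["tool_pos"],s["tool_rot"])
E
```

```text
[ 0.44783313 -0.00430005  0.24484373] [-3.14085266e+00  1.84599608e-03  1.59834702e-01]
```

View pics/w6.png

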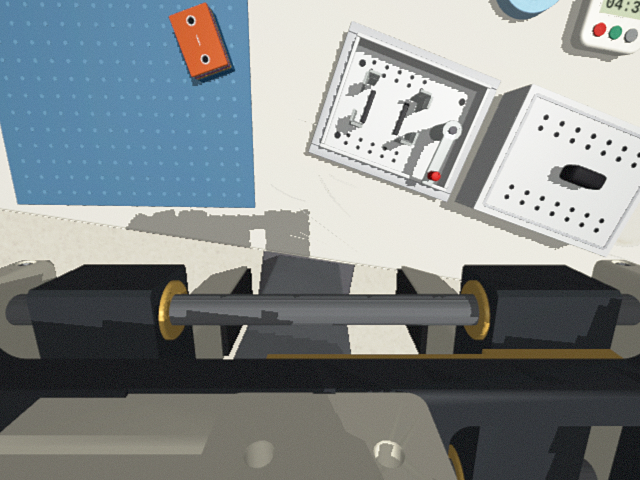

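```bash
python3 - <<'E'
from h import *
im=cv2.imread("pics/w6.png");c=cams.calibration("wrist")
print(find(im,c,"orange",.035,(150,0,255,100)))
g=im.max(2);m=np.full_like(g,255);m[155:200,545:620]=g[155:200,545:620]
for a,p in blobs(m<75,60)[:2]: print("knob",wrect(c,p,.078))
cv2.imwrite("pics/w6c.png",cv2.resize(im[15:210,300:505],None,fx=3,fy=3,interpolation=cv2.INTER_CUBIC))
E
```

```text
[(2469.5, array([198.,  40.]), (array([598.1, 145.3]), array([39.6, 57.5]), 0.467))]
knob (array([ 528.7, -245.1]), array([16.8, 44.4]), 1.389)
```

View pics/w6c.png

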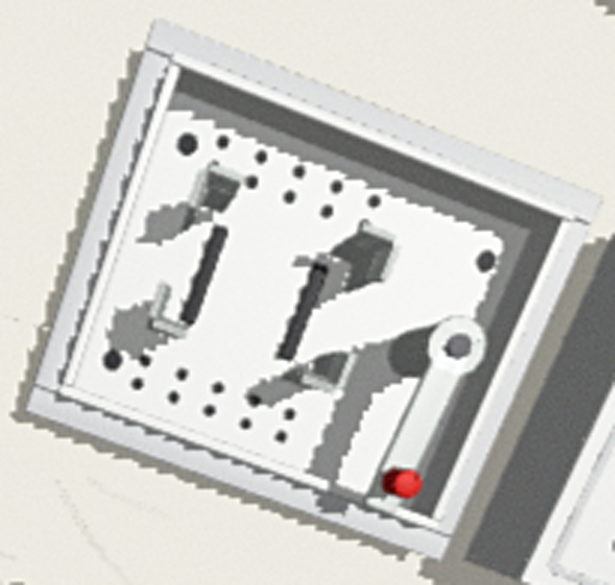

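The crop shows tin walls, four brackets, pivot circle at crop (457,347), pin at (405,483). Compute the tin pose.

```bash
python3 - <<'E'
from h import *
c=cams.calibration("wrist")
P=lambda u,v:(300+u/3-.33,15+v/3-.33)
t=-.18;Rm=np.array([[np.cos(t),-np.sin(t)],[np.sin(t),np.cos(t)]])
cor=ray(c,[P(178,66),P(562,212),P(437,522),P(68,390)],.030)[:,:2];print(np.round(cor,4),[np.hypot(*(cor[i]-cor[i-1])) for i in range(4)],cor.mean(0))
e=(cor[0]+cor[3]-cor[1]-cor[2]);print("yaw",np.arctan2(e[1],e[0])-np.pi/2)
led=ray(c,[P(155,20),P(602,195),P(443,557),P(22,420)],.021)[:,:2];print("ledge",led.mean(0),[np.hypot(*(led[i]-led[i-1])) for i in range(4)]);e=(led[0]+led[3]-led[1]-led[2]);print("yaw",np.arctan2(e[1],e[0])-np.pi/2)
pv=ray(c,P(457,347),.053)[0,:2];pin=ray(c,P(405,483),.068)[0,:2];print("pivot",pv,"tin from pivot",pv-Rm@[0,-.047]);d=Rm.T@(pin-pv);print("pin",pin,"lever",np.arctan2(d[1],-d[0]),np.hypot(*d))
E
```

```text
[[ 0.6283 -0.0118]
 [ 0.6052 -0.1515]
 [ 0.4943 -0.1355]
 [ 0.5192  0.008 ]] [np.float64(0.11088262144981369), np.float64(0.14156020901023464), np.float64(0.11197646974340063), np.float64(0.14561890036303987)] [ 0.56176296 -0.07270292]
yaw -0.16819089281870436
ledge [ 0.56144611 -0.07272123] [np.float64(0.13986180736436224), np.float64(0.1681581516302538), np.float64(0.13580801861986797), np.float64(0.16963379348543992)]
yaw -0.15877655068845087
pivot [ 0.55338093 -0.11878457] tin from pivot [ 0.56179532 -0.07254392]
pin [ 0.50706621 -0.1074066 ] lever 0.060895825140547 0.04769184182117103
```

```bash
python3 - <<'E'
from h import *
im=cv2.imread("pics/w6.png");c=cams.calibration("wrist");g=im.max(2)
big=cv2.resize(g[15:210,300:505],None,fx=4,fy=4,interpolation=cv2.INTER_CUBIC)
P=lambda q:(300+(q[0]+.5)/4-.5,15+(q[1]+.5)/4-.5)
def cen(u,v):
    x,y=int(u*4/3),int(v*4/3);w=big[y-16:y+17,x-16:x+17].astype(float);W=np.clip(170-w,0,None)
    yy,xx=np.mgrid[-16:17,-16:17];W[np.hypot(xx,yy)>14]=0
    return P((x+(W*xx).sum()/W.sum(),y+(W*yy).sum()/W.sum()))
for z in(.004,):
  r=lambda L:ray(c,[cen(*p) for p in L],z)[:,:2]
  C=r([(187,144),(486,260),(112,359)]);print(np.round(C,4),"centre",(C[1]+C[2])/2)
  print("yaw",np.arctan2(*(C[0]-C[1])[::-1])-np.pi/2, np.arctan2(*(C[0]-C[2])[::-1]))
  for L in ([(261,157),(299,172),(337,187),(375,202)],[(145,360),(182,374),(218,387),(254,400),(290,413)],[(137,383),(174,397),(210,410),(246,423),(281,436)]):
    q=r(L);v=cv2.fitLine(q.astype(np.float32),cv2.DIST_L2,0,.01,.01).ravel();a=np.arctan2(v[1],v[0])%np.pi;print(a-np.pi/2,q.mean(0),np.round(np.diff(q,axis=0),4).tolist())
E
```

```text
[[ 0.6119 -0.021 ]
 [ 0.5908 -0.139 ]
 [ 0.5336 -0.0068]] centre [ 0.56219476 -0.07290853]
yaw -0.17742280440532232 -0.17949625001698089
-0.17929268 [ 0.60810396 -0.0705855 ] [[-0.0026, -0.0147], [-0.0028, -0.0147], [-0.0026, -0.0148]]
-0.17551768 [ 0.53005672 -0.04868498] [[-0.003, -0.0154], [-0.0027, -0.0147], [-0.0017, -0.0149], [-0.0036, -0.0145]]
-0.17831695 [ 0.52096705 -0.04723034] [[-0.0027, -0.0147], [-0.0027, -0.0147], [-0.0027, -0.0149], [-0.0026, -0.0146]]
```

Request:
jog_arm([
  [0.2,-0.2,0.2,0.09,0.6],
  [0.4,-0.4,0.4,0.18,0.6],
  [0.6,-0.6,0.6,0.27,0.6],
  [0.8,-0.8,0.6,0.36,0.6],
  [1,-1,0.7,0.45,0.6],
  [1,-1,0.7,0.54,0.6],
  [1,-1,0.7,0.63,0.6],
  [1,-1,0.7,0.72,0.6],
  [1,-1,0.7,0.78,0.6],
  [1,-1,0.7,0.78,0.6],
  [1,-1,0.7,0.78,0.6],
  [1,-1,0.7,0.78,0.6],
])

```text
time: 40.6
tool_pos: [0.5279, -0.0846, 0.3015]
tool_rot: [-3.141, -0.0, 1.383]
contact_force: [1.1, -0.5, 0.1]
opening: 0.0732
grip_force: 0.0
```

```bash
python3 - <<'E'
from h import *
im,c=grab("wrist","w7.png");s=readout.observe();print(s["tool_pos"],s["tool_rot"])
print(find(im,c,"orange",.035,(200,0,600,250)))
pr=lambda p:np.round(proj(c,p),1).tolist()
print(pr([[.6128,-.0195,.004],[.5916,-.1375,.004],[.5345,-.0053,.004]]))
E
```

```text
[ 0.52782306 -0.08465773  0.30160563] [-3.14113133e+00 -5.21135147e-05  1.38314655e+00]
[(441.0, array([343.,   7.]), (array([590., 126.]), array([21.7, 46.9]), 2.954)), (392.0, array([454.,  22.]), (array([710.5,  92.3]), array([ 7.4, 83.5]), 2.781))]
[[378.4, 140.3], [375.8, 228.8], [318.2, 140.8]]
```

View pics/w7.png

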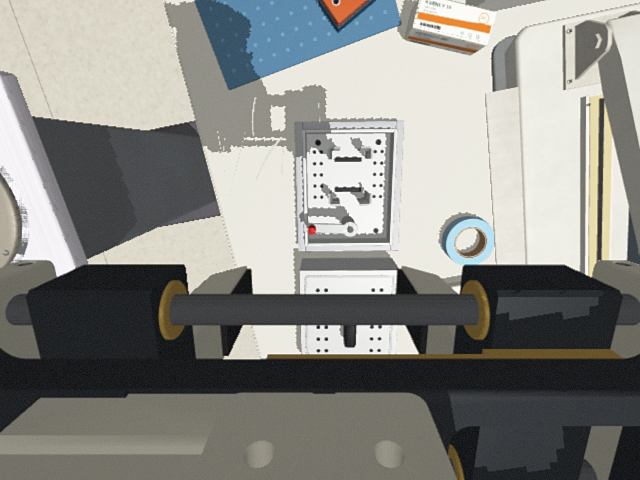

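w7 shows the tin's corner holes near (377,142),(375,231),(318,142) and the stack's orange corner at top (338,28).

```bash
python3 - <<'E'
from h import *
im=cv2.imread("pics/w7.png");c=cams.calibration("wrist");g=im.max(2)
def cen(u,v,r=6):
    w=g[v-r:v+r+1,u-r:u+r+1].astype(float);W=np.clip(150-w,0,None);yy,xx=np.mgrid[-r:r+1,-r:r+1];W[np.hypot(xx,yy)>r-.5]=0
    return (u+(W*xx).sum()/W.sum(),v+(W*yy).sum()/W.sum())
px=[cen(377,142),cen(375,230),cen(318,142)];q=ray(c,px,.004)[:,:2];print(np.round(px,1),np.round(q,4),"centre",(q[1]+q[2])/2,np.arctan2(*(q[0]-q[1])[::-1])-np.pi/2,np.arctan2(*(q[0]-q[2])[::-1]))
t=.466;Rm=np.array([[np.cos(t),-np.sin(t)],[np.sin(t),np.cos(t)]])
k=np.array([[-.029,-.02],[-.029,.02],[-.019,0]])@Rm.T+[.5997,.1471];print("exp corners",np.round(proj(c,np.c_[k,[.035]*3]),1).tolist())
h=cv2.cvtColor(im,cv2.COLOR_BGR2HSV);m=cv2.inRange(h,np.array(R["orange"][0]),np.array(R["orange"][1]));m[60:]=0;m[:,420:]=0
b=blobs(m>0,100)[0][1];print("lowest",b[b[:,1]==b[:,1].max()].mean(0),[ (v,b[b[:,1]==v][:,0].min(),b[b[:,1]==v][:,0].max()) for v in(4,10,16,22)])
E
```

```text
[[378.1 141.7]
 [375.4 230.8]
 [317.7 142.2]] [[ 0.6121 -0.0213]
 [ 0.5908 -0.1405]
 [ 0.5335 -0.007 ]] centre [ 0.56215253 -0.07375123] -0.17745763635609624 -0.17937619603286403
exp corners [[339.1, 22.1], [317.5, -10.3], [335.5, -0.1]]
lowest [338.5  23. ] [(4, np.float64(325.0), np.float64(361.0)), (10, np.float64(329.0), np.float64(354.0)), (16, np.float64(333.0), np.float64(347.0)), (22, np.float64(337.0), np.float64(340.0))]
```

Request:
jog_arm([
  [0.15,0.5,-0.25,-0.09,0.6],
  [0.3,1,-0.5,-0.18,0.6],
  [0.3,1,-0.5,-0.2,0.6],
])

```text
time: 40.95
tool_pos: [0.5512, -0.0006, 0.259]
tool_rot: [-3.136, 0.0, 1.068]
contact_force: [0.6, -0.5, 0.8]
opening: 0.0733
grip_force: 0.0
```

Request:
jog_arm([
  [0.15,0.5,-0.45,-0.09,0.6],
  [0.3,1,-0.9,-0.18,0.6],
  [0.3,1,-0.9,-0.2,0.6],
])

```text
time: 41.25
tool_pos: [0.5743, 0.0785, 0.1859]
tool_rot: [-3.137, 0.004, 0.753]
contact_force: [-1.3, 0.1, 0.0]
opening: 0.0735
grip_force: 0.0
```

Request:
jog_arm([
  [0.15,0.5,-0.4,-0.09,0.6],
  [0.3,0.896,-0.8,-0.184,0.6],
  [0.3,0.896,-0.8,-0.184,0.6],
  [0.3,0.896,-0.8,-0.184,0.6],
  [0.3,0.896,-0.8,-0.184,0.6],
])

```text
time: 41.75
tool_pos: [0.6003, 0.1462, 0.127]
tool_rot: [3.141, -0.002, 0.467]
contact_force: [-0.9, 0.4, 0.5]
opening: 0.0738
grip_force: 0.0
```

Request:
jog_arm([
  [0,0,-0.4,0,0.6],
  [0,0,-0.8,0,0.6],
  [0,0,-1,0,0.6],
  [0,0,-1,0,0.6],
  [0,0,-1,0,0.6],
])

```text
time: 42.25
tool_pos: [0.6008, 0.1461, 0.0477]
tool_rot: [3.141, -0.002, 0.466]
contact_force: [-0.1, -0.2, 1.3]
opening: 0.0735
grip_force: 0.0
```

Request:
jog_arm([
  [-0.01,0.012,-0.3,0,0.6],
  [-0.01,0.012,-0.5,0,0.5],
  [-0.01,0.012,-0.52,0,0.3],
  [-0.01,0.012,-0.52,0,0.1],
  [-0.01,0.012,-0.52,0,0],
  [-0.01,0.012,-0.52,0,-1],
  [-0.01,0.012,-0.52,0,-1],
  [-0.01,0.012,-0.52,0,-1],
  [-0.01,0.012,-0.52,0,-1],
  [-0.01,0.012,-0.52,0,-1],
  [-0.01,0.012,-0.52,0,-1],
], squeeze=25)

```text
time: 43.35
tool_pos: [0.5998, 0.1478, 0.0057]
tool_rot: [3.141, -0.002, 0.467]
contact_force: [0.1, -0.4, 5.9]
opening: 0.0397
grip_force: 25.0
```

Request:
jog_arm([
  [0,0,0.1,0,-1],
  [0,0,0.3,0,-1],
  [0,0,0.6,0,-1],
  [0,0,0.9,0,-1],
  [0,0,1,0,-1],
])

```text
time: 43.85
tool_pos: [0.6001, 0.148, 0.087]
tool_rot: [3.14, -0.004, 0.467]
contact_force: [-0.2, -0.6, -2.0]
opening: 0.0397
grip_force: 25.0
```

Request:
jog_arm([
  [-0.05,-0.3,0.1,0.08,-1],
  [-0.1,-0.6,0.2,0.16,-1],
  [-0.14,-0.84,0.25,0.24,-1],
])

```text
time: 44.15
tool_pos: [0.5872, 0.0797, 0.1043]
tool_rot: [-3.141, 0.001, 0.849]
contact_force: [-0.8, -0.2, -1.5]
opening: 0.0402
grip_force: 25.0
```

Request:
jog_arm([
  [-0.05,-0.3,0,0.08,-1],
  [-0.1,-0.6,0,0.16,-1],
  [-0.14,-0.84,0,0.24,-1],
])

```text
time: 44.45
tool_pos: [0.5757, 0.0122, 0.1036]
tool_rot: [-3.14, 0.0, 1.226]
contact_force: [0.1, -0.4, -2.6]
opening: 0.0399
grip_force: 25.0
```

Request:
jog_arm([
  [-0.05,-0.3,0,0.05,-1],
  [-0.1,-0.6,0,0.1,-1],
  [-0.14,-0.82,0,0.11,-1],
  [-0.14,-0.82,0,0.11,-1],
  [-0.14,-0.82,0,0.11,-1],
  [-0.14,-0.82,0,0.11,-1],
])

```text
time: 45.05
tool_pos: [0.5652, -0.0514, 0.104]
tool_rot: [-3.141, -0.0, 1.394]
contact_force: [-0.5, 0.9, -2.8]
opening: 0.0395
grip_force: 25.0
```

Request:
jog_arm([
  [0.015,-0.031,-0.15,0,-1],
  [0.015,-0.031,-0.3,0,-1],
  [0.015,-0.031,-0.45,0,-1],
  [0.015,-0.031,-0.55,0,-1],
  [0.015,-0.031,-0.55,0,-1],
  [0.015,-0.031,-0.55,0,-1],
  [0.015,-0.031,-0.55,0,-1],
])

```text
time: 45.75
tool_pos: [0.5669, -0.0547, 0.0608]
tool_rot: [3.141, 0.0, 1.394]
contact_force: [0.7, -0.0, -2.1]
opening: 0.0396
grip_force: 25.0
```

```bash
python3 - <<'E'
from h import *
L=[]
for i in range(3):
    im,c=grab("scene");s=readout.observe();L.append(np.r_[s["tool_pos"],s["tool_rot"][2]])
print(np.round(L,4))
cv2.imwrite("pics/s8.png",cv2.resize(im[200:290,290:400],None,fx=5,fy=5,interpolation=cv2.INTER_CUBIC))
E
```

```text
[[ 0.5669 -0.0548  0.0609  1.3938]
 [ 0.5669 -0.0548  0.0609  1.3937]
 [ 0.5668 -0.0548  0.0609  1.3937]]
```

Request:
jog_arm([
  [-0.006,0.011,-0.1,0,-1],
  [-0.006,0.011,-0.15,0,-1],
  [-0.006,0.011,-0.2,0,-1],
  [-0.006,0.011,-0.25,0,-1],
  [-0.006,0.011,-0.3,0,-1],
  [-0.006,0.011,-0.33,0,-1],
  [-0.006,0.011,-0.36,0,-1],
  [-0.006,0.011,-0.36,0,-1],
  [-0.006,0.011,-0.36,0,-1],
])

```text
time: 46.8
tool_pos: [0.5661, -0.0538, 0.0316]
tool_rot: [3.141, 0.0, 1.394]
contact_force: [-0.4, -0.4, -2.4]
opening: 0.0398
grip_force: 25.0
```

Request:
jog_arm([
  [0,0,-0.05,0,-1],
  [0,0,-0.1,0,-1],
  [0,0,-0.15,0,-1],
  [0,0,-0.19,0,-1],
  [0,0,-0.22,0,-1],
  [0,0,-0.24,0,-1],
  [0,0,-0.25,0,-1],
  [0,0,-0.255,0,-1],
  [0,0,-0.255,0,-1],
])

```text
time: 47.7
tool_pos: [0.5661, -0.0538, 0.0112]
tool_rot: [3.141, 0.0, 1.394]
contact_force: [-1.0, 0.4, -1.5]
opening: 0.04
grip_force: 25.0
```

Request:
jog_arm([
  [0,0,0,0,0.05],
  [0,0,0,0,0.09],
  [0,0,0,0,0.09],
  [0,0,0,0,0.09],
  [0,0,0.1,0,0.09],
  [0,0,0.4,0,0.09],
  [0,0,0.8,0,0.09],
  [0,0,1,0,0.09],
  [0,0,1,0,-0.13],
])

```text
time: 48.6
tool_pos: [0.5678, -0.0542, 0.0943]
tool_rot: [3.136, 0.0, 1.394]
contact_force: [0.2, -0.6, 1.1]
opening: 0.0458
grip_force: 0.0
```

Request:
jog_arm([
  [-0.36,-0.33,0,0,-0.13],
  [-0.72,-0.66,0,0,-0.13],
  [-0.72,-0.66,0,0,-0.13],
  [-0.72,-0.66,0,0,-0.13],
  [-0.72,-0.66,0,0,-0.13],
])

```text
time: 49.1
tool_pos: [0.5089, -0.1063, 0.0908]
tool_rot: [3.141, -0.0, 1.394]
contact_force: [0.6, 0.1, 0.7]
opening: 0.0397
grip_force: 0.0
```

Request:
jog_arm([
  [0,0,-0.2,0,-0.13],
  [0,0,-0.4,0,-0.13],
  [0,0,-0.44,0,-0.13],
  [0,0,-0.44,0,-0.13],
  [0,0,-0.44,0,-1],
  [0,0,-0.44,0,-1],
  [0,0,-0.44,0,-1],
  [0,0,-0.44,0,-1],
  [0,0,-0.44,0,-1],
  [0,0,-0.44,0,-1],
], squeeze=6)

```text
time: 50.1
tool_pos: [0.508, -0.1065, 0.0561]
tool_rot: [-3.141, 0.0, 1.394]
contact_force: [-3.5, 0.4, 2.5]
opening: 0.0096
grip_force: 6.0
```

Request:
jog_arm([
  [0.028,0.085,0,0,-1],
  [0.068,0.166,0,0,-1],
  [0.12,0.239,0,0,-1],
  [0.182,0.304,0,0,-1],
  [0.253,0.359,0,0,-1],
  [0.331,0.403,0,0,-1],
  [0.416,0.435,0,0,-1],
  [0.503,0.453,0,0,-1],
  [0.593,0.458,0,0,-1],
  [0.683,0.45,0,0,-1],
  [0.695,0.448,0,0,-1],
  [0.695,0.448,0,0,-1],
])

```text
time: 51.3
tool_pos: [0.5636, -0.0699, 0.0555]
tool_rot: [-3.139, -0.001, 1.394]
contact_force: [-4.0, 6.8, 0.8]
opening: 0.0094
grip_force: 6.0
```

```bash
python3 - <<'E'
from h import *
L=[]
for i in range(2):
    im,c=grab("wrist");s=readout.observe()
print(s["tool_pos"],s["contact_force"],s["opening"],s["grip_force"])
E
```

```text
[ 0.56357931 -0.06991077  0.05550388] [-3.35795264  4.97669553 -0.64046856] 0.009715374988550192 6.000036969780922
```

Request:
jog_arm([
  [0,0,0,0,-0.5],
  [0,0,0,0,-0.3],
  [0,0,0,0,-0.3],
  [0,0,0.2,0,-0.3],
  [0,0,0.6,0,-0.3],
  [0,0,1,0,0],
  [0,0,1,0,0],
])

```text
time: 52.1
tool_pos: [0.5671, -0.0718, 0.1407]
tool_rot: [3.132, 0.001, 1.393]
contact_force: [1.7, 0.1, -0.6]
opening: 0.0433
grip_force: 0.0
```

Request:
jog_arm([
  [-0.15,-0.5,0.5,0,0],
  [-0.3,-1,1,0,0],
  [-0.3,-1,1,0,0],
])

```text
time: 52.4
tool_pos: [0.5407, -0.1542, 0.2191]
tool_rot: [3.136, 0.003, 1.391]
contact_force: [0.4, -0.0, 0.1]
opening: 0.0459
grip_force: 0.0
```

Request:
jog_arm([
  [-0.1,-0.4,0,0,0],
  [-0.1,-0.6,0,0,0],
  [-0.1,-0.6,0,0,0],
  [-0.1,-0.6,0,0,0],
  [-0.1,-0.6,0,0,0],
])

```text
time: 52.9
tool_pos: [0.5322, -0.1975, 0.2152]
tool_rot: [-3.14, -0.001, 1.395]
contact_force: [0.0, -0.2, -0.1]
opening: 0.0457
grip_force: 0.0
```

```bash
python3 - <<'E'
from h import *
im,c=grab("wrist","w9.png");s=readout.observe();print(s["tool_pos"],s["tool_rot"])
print(find(im,c,"orange",.040,(200,0,600,250)))
E
```

```text
[ 0.53224208 -0.19751783  0.21540523] [-3.14077419e+00 -6.20683440e-04  1.39498892e+00]
[(2325.0, array([333.,  63.]), (array([564.9, -56. ]), array([39.6, 56.5]), 1.395))]
```

View pics/w9.png

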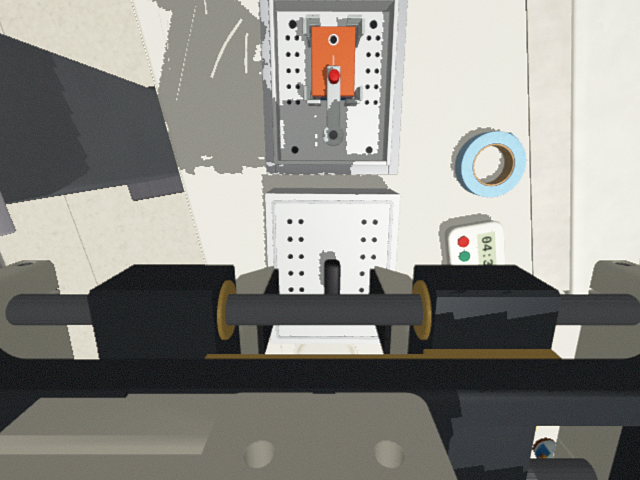

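The lever lies shut over the orange-topped stack (pin (334,75), pivot (333,134)); the lid is at (333,250). Check lid pose against where I left it.

```bash
python3 - <<'E'
from h import *
im=cv2.imread("pics/w9.png");c=cams.calibration("wrist");g=im.max(2)
def cen(u,v,r=6):
    w=g[v-r:v+r+1,u-r:u+r+1].astype(float);W=np.clip(120-w,0,None);yy,xx=np.mgrid[-r:r+1,-r:r+1];W[np.hypot(xx,yy)>r-.5]=0
    return (u+(W*xx).sum()/W.sum(),v+(W*yy).sum()/W.sum())
q=ray(c,[cen(291,24),cen(374,24),cen(295,150),cen(369,150)],.004)[:,:2];tc=q.mean(0);print(np.round(q,4),"tin",tc,np.arctan2(*(q[0]+q[1]-q[2]-q[3])[::-1])-np.pi/2)
p1=ray(c,cen(334,75),.068)
m=np.full_like(g,255);m[210:262,270:400]=g[210:262,270:400]
b=[ray(c,p.mean(0),.054)[0,:2] for a,p in blobs(m<90,3,60)];b=np.array(sorted(b,key=lambda t:t[0]));print("holes",np.round(b,4).tolist())
# original holes (w2 at z=.075) expected at lid placed: shift TCP pick->place
h=np.array([[0.5306,-0.0121],[0.5413,-0.0144],[0.5273,-.0303],[0.5382,-.0321],[.6132,-.0272],[.6024,-.0254]])+np.array([.5311,-.2530])-[.5623,-.0729];print("exp",np.round(h,4).tolist(),"px",np.round(proj(c,np.c_[h,[.054]*6]),1).tolist())
E
```

```text
[[ 0.5336 -0.0071]
 [ 0.6122 -0.0212]
 [ 0.5121 -0.1251]
 [ 0.591  -0.1392]] tin [ 0.56222828 -0.0731439 ] -0.178989233741929
holes [[0.4916, -0.2276], [0.4948, -0.2097], [0.4982, -0.1922], [0.5024, -0.2296], [0.5055, -0.2119], [0.5088, -0.1941], [0.532, -0.2393], [0.5635, -0.2408], [0.5667, -0.2229], [0.5697, -0.2052], [0.5741, -0.2429], [0.5773, -0.2249], [0.5807, -0.2073]]
exp [[0.4994, -0.1922], [0.5101, -0.1945], [0.4961, -0.2104], [0.507, -0.2122], [0.582, -0.2073], [0.5712, -0.2055]] px [[290.7, 220.9], [301.9, 221.3], [291.1, 239.1], [302.2, 239.0], [376.1, 221.4], [365.0, 221.5]]<stdin>:5: RuntimeWarning: invalid value encountered in scalar divide
```

Request:
jog_arm([
  [-0.014,-0.35,-0.4,-0.004,-0.1],
  [-0.014,-0.694,-0.8,-0.004,-0.1],
  [-0.014,-0.694,-1,-0.004,-0.1],
  [-0.014,-0.694,-1,-0.004,-0.1],
  [-0.014,-0.694,-1,-0.004,-0.1],
])

```text
time: 53.45
tool_pos: [0.5314, -0.2535, 0.1363]
tool_rot: [3.141, -0.0, 1.388]
contact_force: [0.5, -1.3, 1.0]
opening: 0.0412
grip_force: 0.0
```

Request:
jog_arm([
  [0,0,-0.3,0,-0.1],
  [0,0,-0.6,0,-0.1],
  [0,0,-0.85,0,-0.1],
  [0,0,-0.93,0,-0.1],
  [0,0,-0.93,0,-0.1],
  [0,0,-0.93,0,-0.1],
])

```text
time: 54.05
tool_pos: [0.5319, -0.2544, 0.0632]
tool_rot: [3.139, 0.001, 1.388]
contact_force: [0.2, 0.2, 0.6]
opening: 0.0413
grip_force: 0.0
```

Request:
jog_arm([
  [-0.008,0.015,-0.025,0,-0.2],
  [-0.008,0.015,-0.025,0,-0.4],
  [-0.008,0.015,-0.025,0,-1],
  [-0.008,0.015,-0.025,0,-1],
  [-0.008,0.015,-0.025,0,-1],
  [-0.008,0.015,-0.025,0,-1],
  [-0.008,0.015,-0.025,0,-1],
], squeeze=25)

```text
time: 54.75
tool_pos: [0.5303, -0.2532, 0.0598]
tool_rot: [3.141, 0.0, 1.387]
contact_force: [-0.5, 0.1, 3.9]
opening: 0.0157
grip_force: 25.0
```

Request:
jog_arm([
  [0,0,0.1,0,-1],
  [0,0,0.4,0,-1],
  [0,0,0.8,0,-1],
  [0,0,1,0,-1],
  [0,0,1,0,-1],
])

```text
time: 55.25
tool_pos: [0.5315, -0.2538, 0.1422]
tool_rot: [3.137, 0.002, 1.387]
contact_force: [0.9, 0.4, -1.9]
opening: 0.0158
grip_force: 25.0
```

Request:
jog_arm([
  [0.04,0.2,0.1,0,-1],
  [0.08,0.5,0.15,0,-1],
  [0.13,0.75,0.15,0,-1],
  [0.13,0.75,0.15,0,-1],
])

```text
time: 55.65
tool_pos: [0.5403, -0.1895, 0.1505]
tool_rot: [-3.139, -0.002, 1.39]
contact_force: [-0.0, 0.0, -2.1]
opening: 0.0158
grip_force: 25.0
```

Request:
jog_arm([
  [0.04,0.2,0,0,-1],
  [0.08,0.5,0,0,-1],
  [0.13,0.75,0,0,-1],
  [0.13,0.75,0,0,-1],
])

```text
time: 56.05
tool_pos: [0.551, -0.1303, 0.1509]
tool_rot: [-3.14, -0.001, 1.39]
contact_force: [-0.7, -0.6, -2.9]
opening: 0.0159
grip_force: 25.0
```

Request:
jog_arm([
  [0.04,0.2,0,0,-1],
  [0.08,0.5,0,0,-1],
  [0.13,0.75,0,0,-1],
  [0.13,0.75,0,0,-1],
  [0.13,0.75,0,0,-1],
  [0.13,0.75,0,0,-1],
  [0.13,0.75,0,0,-1],
])

```text
time: 56.75
tool_pos: [0.5614, -0.074, 0.1515]
tool_rot: [-3.142, 0.0, 1.386]
contact_force: [0.4, -0.3, -2.4]
opening: 0.0158
grip_force: 25.0
```

Request:
jog_arm([
  [0.011,0.013,-0.2,0,-1],
  [0.011,0.013,-0.4,0,-1],
  [0.011,0.013,-0.6,0,-1],
  [0.011,0.013,-0.72,0,-1],
  [0.011,0.013,-0.72,0,-1],
  [0.011,0.013,-0.72,0,-1],
])

```text
time: 57.35
tool_pos: [0.5626, -0.0724, 0.0943]
tool_rot: [3.141, 0.0, 1.387]
contact_force: [0.2, 0.6, -1.4]
opening: 0.016
grip_force: 25.0
```

Request:
jog_arm([
  [0,-0.003,-0.04,0.01,-1],
  [0,-0.003,-0.08,0.01,-1],
  [0,-0.003,-0.11,0.01,-1],
  [0,-0.003,-0.14,0.01,-1],
  [0,-0.003,-0.165,0.01,-1],
  [0,-0.003,-0.165,0.01,-1],
  [0,-0.003,-0.165,0.01,-1],
])

```text
time: 58.05
tool_pos: [0.5624, -0.0723, 0.0808]
tool_rot: [3.141, 0.0, 1.403]
contact_force: [-0.3, -0.6, -0.9]
opening: 0.016
grip_force: 25.0
```

Request:
jog_arm([
  [0,0,-0.01,0,-1],
  [0,0,-0.01,0,-0.6],
  [0,0,-0.01,0,-0.4],
  [0,0,-0.01,0,-0.3],
  [0,0,-0.01,0,-0.2],
  [0,0,0.2,0,-0.2],
  [0,0,0.6,0,-0.2],
  [0,0,1,0,-0.2],
  [0,0,1,0,-0.2],
])

```text
time: 58.95
tool_pos: [0.5648, -0.0729, 0.1652]
tool_rot: [3.133, 0.001, 1.403]
contact_force: [0.7, -0.4, -0.5]
opening: 0.0369
grip_force: 0.0
```

Request:
jog_arm([
  [-0.15,-0.5,0.3,0,0],
  [-0.3,-1,0.7,0,0],
  [-0.3,-1,0.7,0,0],
  [-0.3,-1,0.7,0,0],
  [-0.3,-1,0.7,0,0],
  [-0.3,-1,0.7,0,0],
])

```text
time: 59.55
tool_pos: [0.5381, -0.1509, 0.2153]
tool_rot: [-3.139, -0.001, 1.405]
contact_force: [-0.7, -0.1, 0.5]
opening: 0.0455
grip_force: 0.0
```

```bash
python3 - <<'E'
from h import *
im,c=grab("wrist","w10.png");s=readout.observe();print(s["tool_pos"],s["tool_rot"],s["contact_force"])
g=im.max(2);m=np.full_like(g,255);m[60:262,240:420]=g[60:262,240:420]
for a,p in blobs(m<70,200)[:2]: print("knob",p.mean(0),wrect(c,p,.099))
print("tin knob px expected",proj(c,[[.5622,-.0731,.099]]))
h=np.array([[.5306,-.0121],[.5145,-.1008],[.6006,-.0981],[.6132,-.0272]]);print(np.round(proj(c,np.c_[h,[.075]*4]),1).tolist())
E
```

```text
[ 0.53818527 -0.15099948  0.2155183 ] [-3.13953260e+00 -7.52298224e-04  1.40466172e+00] [-0.63924441 -0.07292726 -0.7664136 ]
knob [337.88034188 130.28205128] (array([561.4, -72. ]), array([15.2, 34.6]), 1.408)
tin knob px expected [[338.83224509 131.71846607]]
[[288.0, 63.2], [289.4, 174.9], [385.5, 155.3], [390.5, 64.8]]
```

View pics/w10.png

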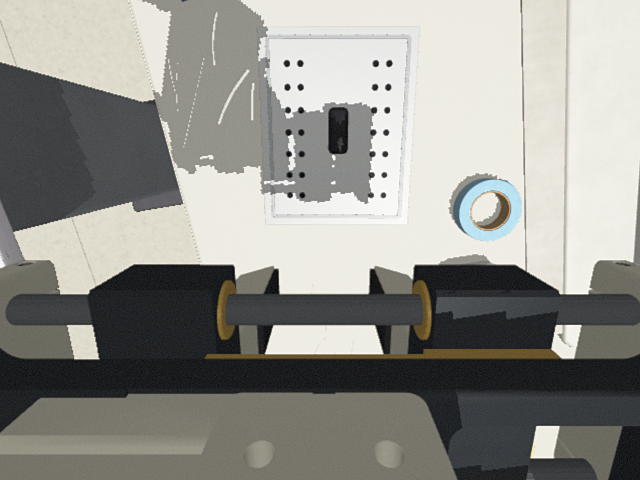

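The lid sits at the tin: its knob at (338,130) is 1–2 px from the expected spot, and the holes match the seated height. Handing in.

```bash
python3 -c "
from h import *
print(ticket.hand_in())"
```

```text
the job is handed in; nothing more can be done
None
```

I handed the job in at about 60 s of robot time. The block and its four shims are in the pocket, the lever is shut and the lid is back on the tin; the final picture looked right, but the hand-in returned no verdict.

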